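# Roll the trim clips home under a tube

### The arm

A 6-joint arm with a two-finger parallel gripper is mounted at the origin on the work surface. World frame = base frame: x ahead of the robot, y to its left, z up, the work surface at z = 0. Lengths are in m, angles in degrees, forces in N, time in s.
With the tool pointing down it reaches from about 0.4 to 0.825 m from the base axis. Payload 7 kg.
Tool frame: the origin (TCP) lies at the very end of the fingers, on their centre line; the grasp point (between the pads) lies 19 mm behind it; x points along the fingers, y is the direction in which the jaws open and shut, and the axes are right-handed (so a half turn about x gives the same grasp; the last joint's range is limited). The gripper opens to 88 mm and grips with 3 to 60 N. Pads are 19 mm wide; open, the fingers measure 130 mm over their backs; the gripper's body (78 mm by 193 mm) begins 47 mm behind the grasp point.
Start: joints at [91.851, 20.546, 0.682, 0, -70.136, -16.507], TCP at [0.171, 0.653, 0.227] pointing down, gripper open.
Joint ranges: [-176.03, 176.03], [-82.01, 121.73], [-58.28, 71.71], [-173.87, 95.51], [-174.79, -0.11], [-173.66, 173.66]. Speed limits (degrees/s): [136.94, 136.94, 172.46, 180, 180, 180].

### API

Orientations are given as [roll, pitch, yaw] about the fixed x, y, z axes, in that order (R = Rz(yaw) Ry(pitch) Rx(roll)).
In Python, from plant import monitor, eyes, ticket gives the robot as it stands. The module is installed in compiled form; this text tells all that it offers.
- The arm moves only by the shell command python3 -m crank 'ROWS'. ROWS is JSON, a list of rows, each an object with "linear": the shift along the world's x, y, z in units of 60 mm (1.0 is 60 mm), a list of three; "rot": the turn, a rotation vector about the world's x, y, z in units of 5 degrees (1.0 is 5 degrees), a list of three; "hand": the opening, from 0 (shut) to 1 (fully open). In form: [{"linear": [tx, ty, tz], "rot": [ax, ay, az], "hand": hand}, ...]. A call has 1 to 20 rows; each row shifts and turns the pose as measured when the row begins; what a row does not reach is not made up. A row lasts 1/8 s, in which the tool goes at most 62.5 mm and 10.7 degrees, less where a joint would pass 70% of its speed; a pose out of reach is approached as far as the arm can. A call is refused whole if a number of a shift passes 1 or a number of a turn 1, either way. A call with a gripper value outside its range is refused whole. The fingers move at their own pace and stop on an object; the grip force is fixed at half the most. Time passes only in rows, so rows that do not move let the fingers close. It gives the time, the measured TCP pose, the force and the opening at its end, in the units of the state.
- monitor.get_obs(): the state, without advancing time (a new reading comes with each control period).
- eyes.snapshot(name): name is "side" or "top"; returns a dict with "image" (400x640x3 uint8, red, green, blue), "depth" (400x640 float32, m along the optical axis (not along the pixel's ray), 0 where there is no reading), "K" (3x3 intrinsics, pixels), "k1" (the pictures are not rectified: a ray, as slopes to the right and down, at radius r is drawn at 1 + k1 r^2 times it, then the intrinsics apply), "camera_from_world" (4x4, takes a point from world to camera coordinates). Camera axes: x right, y up, looking along -z (the intrinsics and any distortion apply to the point x, -y, -z); pixel columns grow to the right and rows downward; lengths in m; the calibration is good to about 2 mm. A picture is of the moment at which its call begins.
- ticket.close_job(): hands the job in, once; it reports no verdict.
The state is a dict: "clock": time; "joint_pos": joint angles; "qvel": joint speeds; "tau": joint torques, N m; "tool_pos": TCP position; "orientation": TCP orientation; "force": force on the tool from outside, world axes, zero at the start; "moment": the same for the moment, N m; "opening": finger opening in m.
Only numpy, scipy, OpenCV 4.12 (cv2) and the standard library are available. Lean on these libraries where they do the work, as an engineer would, in place of code of your own. Each camera call takes 0.05 s, during which the arm holds its last target.

### The job

Use the wooden hand board to roll the aluminium tube along the grey strip so that the tube presses all three red clips flush, and stop the tube on the yellow line. Work the tube only under the board, never with the gripper, pressing firmly but not so hard that the thin tube dents, and let nothing but the tube touch the strip and its clips. Then lay the board flat on the bench, clear of the strip, let go of it, and leave the other things on the bench alone.

Things in the scene. Friction and masses are not known exactly. Their poses are not given: they have to be found in the camera images.
- strip: Dark grey steel strip on packing, fixed, 110 mm wide (its x), 240 mm long (its y), with a 40 mm wide channel 2 mm deep along its middle where the red clips stand. Origin on the bench below its centre; y along the strip, z up. The tube rolls towards +y. Rail tops: 22 mm above the bench under the tube's start, rising by 1 to 4 mm towards the line, different each time; this pose does not show it.
- mark (a point): Middle of the yellow line painted across the strip at strip y = +58 mm, given at 22 mm above the bench; the real line lies 1 to 4 mm higher with the rise of the strip. The tube belongs with its axis above this line.
- tube: Thin aluminium tube with a blue band near each end, 26 mm diameter, 100 mm long, 0.15 to 0.28 kg, lying across both rails before the first clip, free to roll; it stays where it is left. Origin at its centre; its x axis is the tube axis, parallel to the strip's x. The board dents it with more than 22 N; 8 to 13 N from above is right for the clips. It is stiff: a millimetre too low is already too hard.
- board: Plywood hand board 200 mm long (its y), 70 mm wide (its x), 12 mm thick, lying flat, with a dark wooden handle block standing across its middle: 66 mm long (x), 30 mm thick (y), top 52 mm above the board's underside. Origin at the centre of its underside; z up. 0.3 kg. Pressed on the tube and moved, it rolls the tube half as far as it moves itself.
- clip1 (a joint): Travel of the first red clip along the strip, at strip y = -26 mm: 0 = fully proud (its dome, 12 mm radius, 5 mm above the rails), 0.005 = flush with the rails; starts at 0 to 0.001. It stays where it is pushed; a push of about 8 N straight down moves it, its own weight does not.
- clip2 (a joint): Travel of the second red clip along the strip, at strip y = 0 mm: 0 = fully proud (its dome, 12 mm radius, 5 mm above the rails), 0.005 = flush with the rails; starts at 0 to 0.001. It stays where it is pushed; a push of about 8 N straight down moves it, its own weight does not.
- clip3 (a joint): Travel of the third red clip along the strip, at strip y = 26 mm: 0 = fully proud (its dome, 12 mm radius, 5 mm above the rails), 0.005 = flush with the rails; starts at 0 to 0.001. It stays where it is pushed; a push of about 8 N straight down moves it, its own weight does not.
- jar: Bystander: clear jar with a red lid, 60 mm wide, 70 mm tall, upright; origin at its underside.
- tape: Bystander: flat blue roll of tape, 90 mm across, 24 mm high, lying flat; origin at its underside.
- screwdriver: Bystander: orange-handled screwdriver lying on the bench, about 200 mm long.
- wrench: Bystander: steel wrench lying on the bench, about 180 mm long.
- mug: Bystander: blue ceramic mug, 80 mm wide, 95 mm tall.
- tin: Bystander: green tin with a paper label, 66 mm wide, 150 mm tall.
There are look-alikes about, which are no part of the job. Several things look just like the board: the one meant starts farthest to the robot's right.

How it is judged (in metres and radians):
On the way, in this order (a step that is already met when the one before it is completed fails the run):
1. all three clips pressed to within 1.5 mm of flush (value of joint each of clip1, clip2, clip3 above 0.0035 m), for 0.05 s.
2. the tube on the yellow line (y of tube in the frame of mark between -0.006 and 0.006 m and z of tube in the frame of mark between 0.01 and 0.019 m and x of tube in the frame of mark between -0.015 and 0.015 m and angle between the x axis of tube and the x axis of strip, either way round below 0.12 rad), for 0.2 s.
At the end, for the whole second after the job is handed in: All three clips are within 1.5 mm of flush; the tube rests on the rails with its axis within 6 mm of the yellow line, square to the strip within 0.12 rad and centred across it within 15 mm; the board lies flat on the bench, right way up, at rest, touching neither strip nor tube (all of step 1 and all of step 2 and linear speed of tube below 0.005 m/s and linear speed of board below 0.01 m/s and height (world z) of board below 0.004 m and angle between board's own z axis and vertical below 0.06 rad and contact force between board and strip below 0.1 N and contact force between board and tube below 0.1 N).
It fails at once if the board presses the tube with more than 22 N (contact force between board and tube above 22 N).
It fails at once if the gripper or arm touches the tube (contact force between any of the fingers, the arm and tube above 0.5 N).
It fails at once if the gripper, arm or board presses on the strip or its clips (contact force between any of the fingers, the arm, board and strip above 1 N).
It fails at once if the tube is lifted off or rolled off the strip (z of tube in the frame of strip above 0.05 m or z of tube in the frame of strip below 0.03 m).
It fails at once if a bystander moved by more than 20 mm (distance of any of jar, tape, screwdriver, wrench, mug, tin from where it was at the start of the episode above 0.02 m).
It also fails if it takes over 72 s, if anything falls off the work surface, if the arm or the gripper's body presses on something with over 40 N, if the wrist force passes 120 N, or if a joint passes its speed limit or range.

## Working session

There is one attempt and no reset: what is moved stays moved. The work goes in short steps, Python scripts to look and compute and a shell command to move; the robot and the scene stay as the last step left them, time stands still between calls to the robot, and variables do not carry over. Pictures are saved under pics/ and viewed, and the job is handed in when it is done.

```bash
mkdir -p pics; cat > h.py <<'E'
import numpy as np, cv2
from plant import monitor, eyes, ticket
def snap(name,tag):
    s=eyes.snapshot(name); cv2.imwrite(f'pics/{tag}.png',cv2.cvtColor(s['image'],cv2.COLOR_RGB2BGR)); np.savez(f'pics/{tag}.npz',**{k:np.asarray(v) for k,v in s.items()}); return s
def load(tag): return dict(np.load(f'pics/{tag}.npz'))
def ray(s,u,v):
    K=s['K']; d=np.array([[[ (u-K[0,2])/K[0,0],(v-K[1,2])/K[1,1]]]])
    x,y=d[0,0]; r0=np.hypot(x,y); r=r0
    for _ in range(30): r=r0/(1+float(s['k1'])*r*r)
    f=r/r0 if r0>0 else 1
    return np.array([x*f,-y*f,-1.])
def w(s,u,v,z=None):
    """world point by depth, or on plane z"""
    c=ray(s,u,v); T=np.linalg.inv(s['camera_from_world'])
    o=T[:3,3]
    if z is None:
        d=float(s['depth'][int(round(v)),int(round(u))]); return o+T[:3,:3]@(c*d)
    q=T[:3,:3]@c; return o+q*(z-o[2])/q[2]
def px(s,p):
    c=s['camera_from_world']@np.r_[p,1]; x,y=c[0]/-c[2],-c[1]/-c[2]; f=1+float(s['k1'])*(x*x+y*y)
    K=s['K']; return K[0,0]*x*f+K[0,2],K[1,1]*y*f+K[1,2]
def crop(tag,u0,v0,u1,v1,k,out):
    im=cv2.imread(f'pics/{tag}.png')[v0:v1,u0:u1]; cv2.imwrite(f'pics/{out}.png',cv2.resize(im,None,fx=k,fy=k,interpolation=cv2.INTER_CUBIC))
E
python3 - <<'E'
from h import *
for n in('top','side'):
    s=snap(n,n+'0'); print(n,s['K'],s['k1'],np.linalg.inv(s['camera_from_world']).round(3))
print(monitor.get_obs())
E
```

```text
top [[362.88815373   0.         318.27874087]
 [  0.         362.88815373 199.60589229]
 [  0.           0.           1.        ]] 0.02101803796750624 [[ 1.700e-02  9.790e-01 -2.030e-01  2.330e-01]
 [-1.000e+00  1.600e-02 -4.000e-03  1.100e-02]
 [-1.000e-03  2.030e-01  9.790e-01  1.198e+00]
 [ 0.000e+00  0.000e+00  0.000e+00  1.000e+00]]
side [[490.34282341   0.         316.99544338]
 [  0.         490.34282341 202.37246517]
 [  0.           0.           1.        ]] -0.12902964184593302 [[ 0.988  0.084 -0.13   0.283]
 [-0.154  0.539 -0.828 -1.331]
 [ 0.     0.838  0.545  0.936]
 [ 0.     0.     0.     1.   ]]
{'clock': 0.1, 'joint_pos': array([ 9.18483565e+01,  2.05860668e+01,  6.39600313e-01, -1.68321135e-02,
       -7.01370864e+01, -1.65059571e+01]), 'qvel': array([-0.05990793, -0.0763974 ,  0.18585592, -0.07729173,  0.0504699 ,
       -0.05543753]), 'tau': array([-2.09926337e-03, -5.84162378e+01,  2.93753189e+01,  7.01554433e+00,
        1.02132460e-02, -4.06523191e-05]), 'tool_pos': array([0.17073533, 0.65259644, 0.22573789]), 'orientation': array([ 95.78294257,  89.91496141, -98.88038857]), 'force': array([-0.49733252, -0.63983663,  0.50985909]), 'moment': array([ 0.02009983, -0.02693949, -0.03978243]), 'opening': 0.08782862893193241}
```

View pics/top0.png

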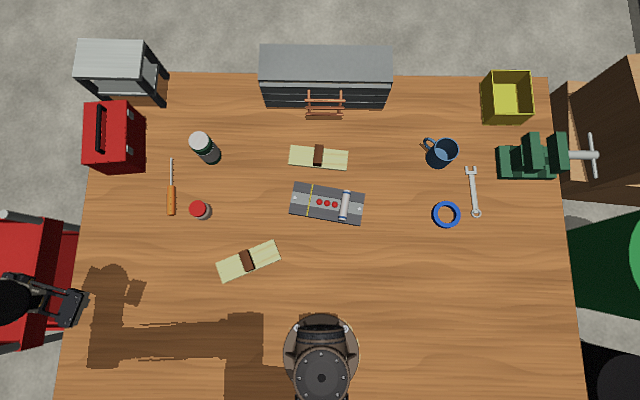

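View pics/side0.png

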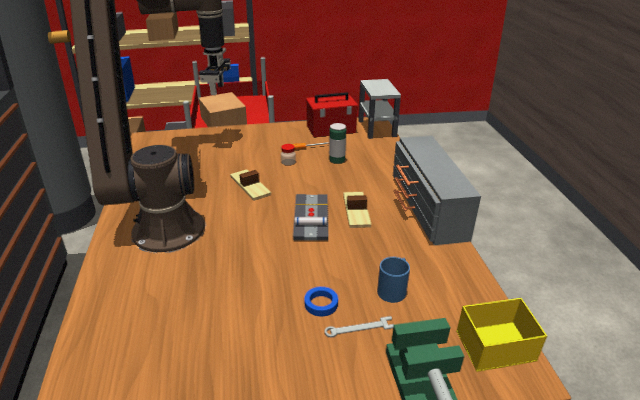

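Top view: the board candidates are at (318,157) and (248,261). The robot's right is image right (−y), so (318,157) is the one meant. I'll confirm it in enlarged crops.

```bash
python3 - <<'E'
from h import *
crop('top0',270,130,390,240,6,'c1'); crop('side0',270,170,390,260,6,'c2')
E
```

```text
(no output)
```

View pics/c1.png

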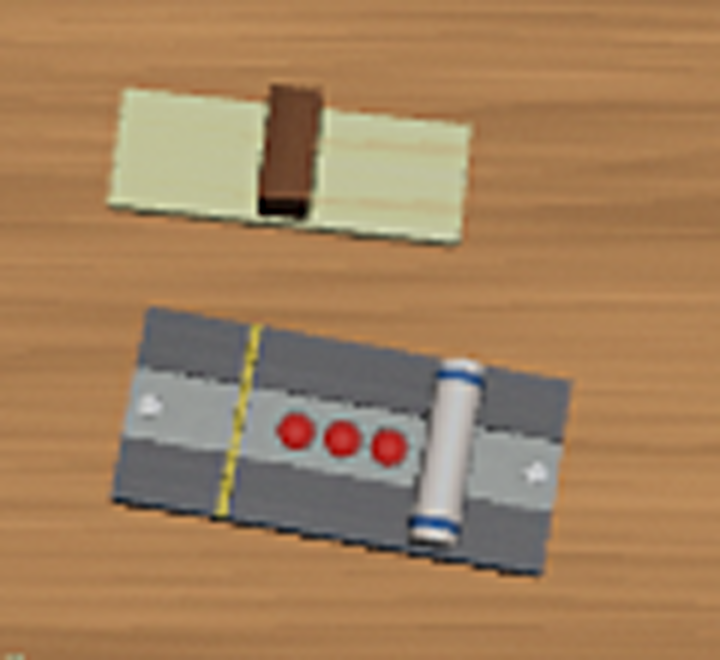

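View pics/c2.png

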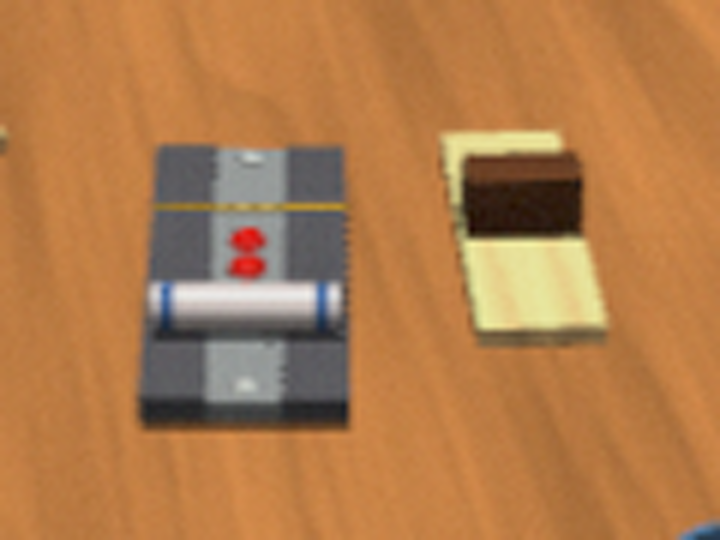

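Confirmed: the crop shows board (318,157) is the rightmost one. The strip is at (327,204), with the yellow line near (309,200) and the tube near (345,205). Next I'll get the poses.

```bash
python3 - <<'E'
from h import *
s=load('top0'); S=load('side0')
def f(n,pts,z,s=s,o=(270,130)):
    for p in pts:
        u,v=p[0]/6+o[0],p[1]/6+o[1]; print(n,p,(w(s,u,v,z)*1000).round(1), (w(s,u,v)*1000).round(1))
f('strip',[(150,308),(570,380),(541,568),(113,498)],.022)
f('yl',[(257,325),(222,515)],.024)
f('tubeends',[(463,363),(435,540)],.035)
f('clips',[(297,432),(343,440),(389,448)],.026)
f('board',[(123,88),(470,125),(460,238),(108,203)],.012)
f('handle',[(272,86),(322,90),(310,198),(262,193)],.052)
o=(270,170)
f('Sstrip',[(156,148),(343,148),(347,407),(143,407)],.022,S,o)
f('Syl',[(154,207),(346,207)],.025,S,o)
f('Sboard',[(442,133),(560,133),(606,328),(477,331)],.012,S,o)
f('Shandle',[(472,154),(575,154),(581,181),(466,181)],.052,S,o)
f('Stube',[(150,300),(340,300)],.035,S,o)
f('Sclips',[(248,240),(247,267)],.026,S,o)
E
```

```text
strip (150, 308) [538.2  94.5  22. ] [538.4  94.5  21.4]
strip (570, 380) [ 500.9 -139.2   22. ] [ 501.7 -139.6   18.8]
strip (541, 568) [ 395.9 -122.4   22. ] [ 396.2 -122.7   19.7]
strip (113, 498) [430.6 111.5  22. ] [431.4 112.   16.8]
yl (257, 325) [528.9  34.6  24. ] [528.4  34.6  26.3]
yl (222, 515) [421.8  51.6  24. ] [423.   51.8  16.8]
tubeends (463, 363) [506.6 -79.   35. ] [504.  -78.1  45.8]
tubeends (435, 540) [408.3 -63.9  35. ] [407.8 -63.7  38.3]
clips (297, 432) [468.3  11.4  26. ] [468.8  11.4  23.5]
clips (343, 440) [464.2 -13.9  26. ] [464.4 -13.9  25.2]
clips (389, 448) [460.2 -39.1  26. ] [460.  -39.1  26.8]
board (123, 88) [670.8 114.5  12. ] [6.752e+02 1.155e+02 2.000e-01]
board (470, 125) [651.8 -84.6  12. ] [650.8 -84.4  14.9]
board (460, 238) [584.6 -79.   12. ] [587.5 -79.7   2.2]
board (108, 203) [601.9 120.8  12. ] [603.  121.2   8.6]
handle (272, 86) [658.6  28.4  52. ] [658.8  28.4  51.4]
handle (322, 90) [6.567e+02 6.000e-01 5.200e+01] [ 6.776e+02  1.000e-01 -4.500e+00]
handle (310, 198) [594.2   6.4  52. ] [607.1   6.2  11.1]
handle (262, 193) [596.
[... 401 characters left out ...]
 133) [606.4 124.3  12. ] [605.9 122.   13.5]
Sboard (560, 133) [676.  113.6  12. ] [678.8 124.    5.4]
Sboard (606, 328) [654.2 -84.7  12. ] [656.1 -78.5   7.5]
Sboard (477, 331) [584.8 -76.5  12. ] [585.1 -75.5  11.3]
Shandle (472, 154) [604.6  36.8  52. ] [604.8  37.6  51.5]
Shandle (575, 154) [662.1  27.9  52. ] [684.1 106.6   0.7]
Shandle (581, 181) [ 6.587e+02 -1.000e-01  5.200e+01] [679.1  71.8   4.2]
Shandle (466, 181) [595.5   9.8  52. ] [595.9  11.5  50.9]
Stube (150, 300) [411.2 -53.2  35. ] [409.8 -66.9  44.7]
Stube (340, 300) [511.1 -68.8  35. ] [513.4 -55.9  25.8]
Sclips (248, 240) [472.9   8.6  26. ] [472.7   7.5  26.8]
Sclips (247, 267) [468.5 -17.5  26. ] [468.9 -15.1  24.4]
```

```bash
cat >> h.py <<'E'
from scipy.spatial.transform import Rotation as Ro
def R(): return Ro.from_euler('xyz',monitor.get_obs()['orientation'],degrees=True)
def plan(yawdir,tgt=None):
    """jaw along yawdir (world xy deg angle from +y, clockwise positive => (sin,cos)), tool down; prints shift (units), rotvec (units)"""
    o=monitor.get_obs(); r=R(); a=np.radians(yawdir); best=None
    for sg in(1,-1):
        y=sg*np.array([np.sin(a),np.cos(a),0]); x=np.array([0,0,-1.]); m=Ro.from_matrix(np.c_[x,y,np.cross(x,y)])
        v=(m*r.inv()).as_rotvec(degrees=True)
        if best is None or np.linalg.norm(v)<np.linalg.norm(best): best=v
    print('rot/5',(best/5).round(3))
    if tgt is not None: print('lin/60',((np.array(tgt)-o['tool_pos'])/.06).round(3))
    print(o['clock'],o['tool_pos'].round(4),o['force'].round(2),o['moment'].round(2),round(o['opening'],4),o['joint_pos'].round(1))
E
python3 - <<'E'
from h import *
print(R().as_matrix().round(3)); plan(5.45,[.628,.018,.1])
E
```

```text
[[-0.    -0.253 -0.967]
 [-0.001 -0.967  0.253]
 [-1.     0.001 -0.   ]]
rot/5 [ 1.700e-02 -1.000e-03  1.843e+00]
lin/60 [  7.621 -10.577  -2.096]
0.1 [0.1707 0.6526 0.2257] [-0.5  -0.64  0.51] [ 0.02 -0.03 -0.04] 0.0878 [ 91.8  20.6   0.6  -0.  -70.1 -16.5]
```

```bash
python3 -m crank '[{"linear":[0.6,-0.8,0],"rot":[0,0,0.3],"hand":1},{"linear":[0.6,-0.8,0],"rot":[0,0,0.3],"hand":1},{"linear":[0.6,-0.8,0],"rot":[0,0,0.3],"hand":1},{"linear":[0.6,-0.8,0],"rot":[0,0,0.3],"hand":1},{"linear":[0.6,-0.8,0],"rot":[0,0,0.3],"hand":1},{"linear":[0.6,-0.8,0],"rot":[0,0,0.2],"hand":1},{"linear":[0.6,-0.8,0],"rot":[0,0,0.1],"hand":1},{"linear":[0.6,-0.8,0],"rot":[0,0,0],"hand":1},{"linear":[0.6,-0.8,0],"rot":[0,0,0],"hand":1},{"linear":[0.6,-0.8,0],"rot":[0,0,0],"hand":1},{"linear":[0.6,-0.8,0],"rot":[0,0,0],"hand":1},{"linear":[0.6,-0.8,0],"rot":[0,0,0],"hand":1}]'
python3 -c "
from h import *
plan(5.45,[.628,.018,.1])"
```

```text
clock: 1.6
tool_pos: [0.6091, 0.0584, 0.2215]
orientation: [86.1, 89.7, -98.8]
force: [1.1, 1.6, 0.3]
opening: 0.0879
rot/5 [ 0.069 -0.011 -0.109]
lin/60 [ 0.315 -0.674 -2.024]
1.6 [0.6091 0.0584 0.2215] [1.13 1.63 0.3 ] [ 0.22 -0.18  0.  ] 0.0879 [ 23.9  14.9  -8.2   0.3 -67.1  61. ]
```

```bash
python3 -m crank '[{"linear":[0.3,-0.6,-0.5],"rot":[0.07,0,-0.1],"hand":1},{"linear":[0,0,-0.7],"rot":[0,0,0],"hand":1},{"linear":[0,0,-0.7],"rot":[0,0,0],"hand":1},{"linear":[0,0,0],"rot":[0,0,0],"hand":1}]'
python3 -c "
from h import *
plan(5.45,[.628,.018,.016]);snap('side','s1');crop('s1',270,120,410,230,5,'s1c');snap('top','t1');crop('t1',250,100,390,210,5,'t1c')"
```

```text
clock: 2.1
tool_pos: [0.6287, 0.0156, 0.1028]
orientation: [19.2, 89.8, -166.7]
force: [0.1, -0.1, 1.2]
opening: 0.0877
rot/5 [ 0.008 -0.034  0.079]
lin/60 [-0.012  0.04  -1.447]
2.1 [0.6287 0.0156 0.1028] [ 0.12 -0.06  1.19] [-0.03  0.01  0.  ] 0.0877 [ 19.2  22.2 -14.2  -0.  -53.8  65. ]
```

View pics/s1c.png

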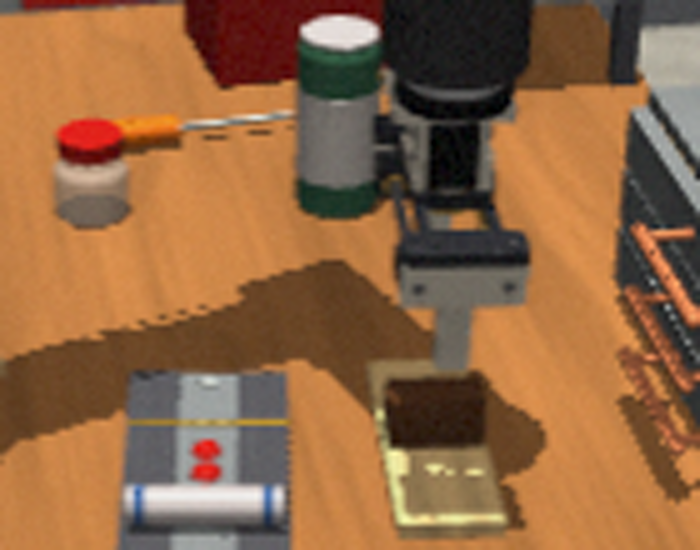

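View pics/t1c.png

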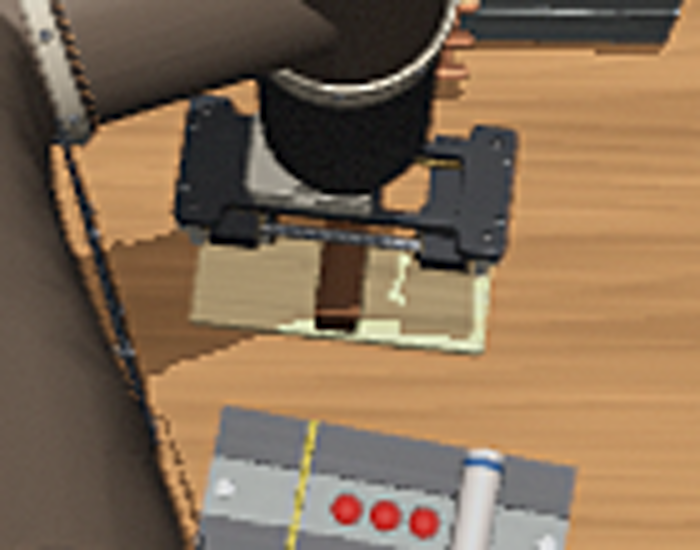

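Picture s1c shows the jaws straddling the handle lengthwise. Now descend and close.

```bash
python3 -m crank '[{"linear":[0,0.03,-0.7],"rot":[0,-0.03,0.08],"hand":1},{"linear":[0,0,-0.6],"rot":[0,0,0],"hand":1},{"linear":[0,0,-0.14],"rot":[0,0,0],"hand":1},{"linear":[0,0,0],"rot":[0,0,0],"hand":1}]'
python3 -c "
from h import *
plan(5.45,[.628,.018,.014])"
```

```text
clock: 2.7
tool_pos: [0.639, 0.0215, 0.0298]
orientation: [-165.1, 88.7, 9.7]
force: [-0.1, 0.2, 0.2]
opening: 0.0877
rot/5 [-0.045  0.264 -0.067]
lin/60 [-0.183 -0.058 -0.263]
2.7 [0.639  0.0215 0.0298] [-0.08  0.17  0.19] [-0.08  0.05  0.02] 0.0877 [ 19.5  26.9 -18.1   0.3 -43.6  65.1]
```

```bash
python3 -m crank '[{"linear":[-0.18,-0.05,0],"rot":[-0.05,0.26,-0.07],"hand":1},{"linear":[0,0,0],"rot":[0,0,0],"hand":1},{"linear":[0,0,0],"rot":[0,0,0],"hand":1}]'
python3 -c "
from h import *
plan(5.45,[.628,.018,.014])"
```

```text
clock: 3.08
tool_pos: [0.6299, 0.0191, 0.0344]
orientation: [-164.5, 89.7, 10.0]
force: [-0.6, 0.1, -0.2]
opening: 0.0875
rot/5 [-0.01   0.056 -0.   ]
lin/60 [-0.031 -0.019 -0.339]
3.075 [0.6299 0.0191 0.0344] [-0.64  0.11 -0.24] [-0.01  0.03 -0.01] 0.0875 [ 19.5  26.4 -18.1   0.1 -45.2  65. ]
```

```bash
python3 -m crank '[{"linear":[-0.03,-0.02,-0.14],"rot":[0,0.06,0],"hand":1},{"linear":[0,0,-0.13],"rot":[0,0,0],"hand":1},{"linear":[0,0,-0.05],"rot":[0,0,0],"hand":1},{"linear":[0,0,0],"rot":[0,0,0],"hand":1},{"linear":[0,0,0],"rot":[0,0,0],"hand":1}]'
python3 -c "
from h import *
plan(5.45,[.628,.018,.014])"
```

```text
clock: 3.7
tool_pos: [0.6277, 0.0176, 0.0134]
orientation: [-16.8, 89.9, 157.8]
force: [0.5, -0.1, 0.1]
opening: 0.0877
rot/5 [-0.007 -0.016  0.001]
lin/60 [0.004 0.006 0.009]
3.7 [0.6277 0.0176 0.0134] [ 0.53 -0.05  0.1 ] [ 0.01 -0.    0.03] 0.0877 [ 19.4  28.  -19.   -0.1 -43.2  65.3]
```

Good. Close.

```bash
python3 -m crank '[{"linear":[0,0,0],"rot":[0,0,0],"hand":0},{"linear":[0,0,0],"rot":[0,0,0],"hand":0},{"linear":[0,0,0],"rot":[0,0,0],"hand":0},{"linear":[0,0,0],"rot":[0,0,0],"hand":0},{"linear":[0,0,0],"rot":[0,0,0],"hand":0},{"linear":[0,0,0],"rot":[0,0,0],"hand":0}]'
python3 -c "
from h import *
plan(5.45,[.628,.018,.11])"
```

```text
clock: 4.45
tool_pos: [0.6281, 0.0178, 0.014]
orientation: [-58.8, 89.9, 115.7]
force: [-0.1, -0.2, -0.0]
opening: 0.0334
rot/5 [-0.01  -0.005 -0.001]
lin/60 [-0.002  0.004  1.6  ]
4.45 [0.6281 0.0178 0.014 ] [-0.1  -0.16 -0.02] [-0.09  0.04 -0.06] 0.0334 [ 19.4  27.9 -18.9  -0.1 -43.2  65.3]
```

```bash
python3 -m crank '[{"linear":[0,0,0],"rot":[0,0,0],"hand":0},{"linear":[0,0,0],"rot":[0,0,0],"hand":0},{"linear":[0,0,0],"rot":[0,0,0],"hand":0}]'
python3 -m crank '[{"linear":[0,0,0.3],"rot":[0,0,0],"hand":0},{"linear":[0,0,0.5],"rot":[0,0,0],"hand":0},{"linear":[0,0,0.5],"rot":[0,0,0],"hand":0},{"linear":[0,0,0.2],"rot":[0,0,0],"hand":0},{"linear":[0,0,0],"rot":[0,0,0],"hand":0},{"linear":[0,0,0],"rot":[0,0,0],"hand":0}]'
python3 -c "
from h import *
plan(9.05,[.628,.018,.11]);snap('side','s2');crop('s2',270,120,410,230,5,'s2c');snap('top','t2');crop('t2',250,100,390,210,5,'t2c')"
```

```text
clock: 4.82
tool_pos: [0.6282, 0.0178, 0.014]
orientation: [-59.3, 89.9, 115.3]
force: [-0.0, 0.9, 0.1]
opening: 0.0299
clock: 5.58
tool_pos: [0.6256, 0.0173, 0.1074]
orientation: [-3.8, 89.8, 170.7]
force: [-0.2, -0.1, -3.6]
opening: 0.03
rot/5 [-0.009 -0.048 -0.709]
lin/60 [0.04  0.012 0.044]
5.575 [0.6256 0.0173 0.1074] [-0.19 -0.12 -3.56] [-0.    0.04 -0.04] 0.03 [ 19.4  21.7 -14.2  -0.1 -54.3  65.2]
```

View pics/s2c.png

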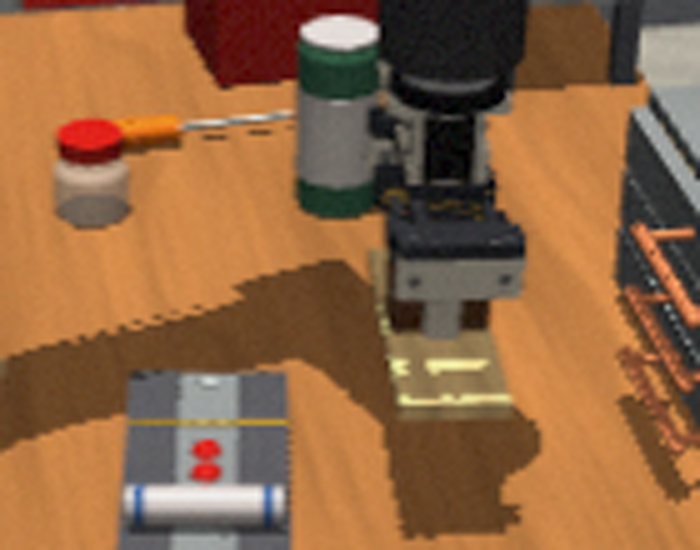

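View pics/t2c.png

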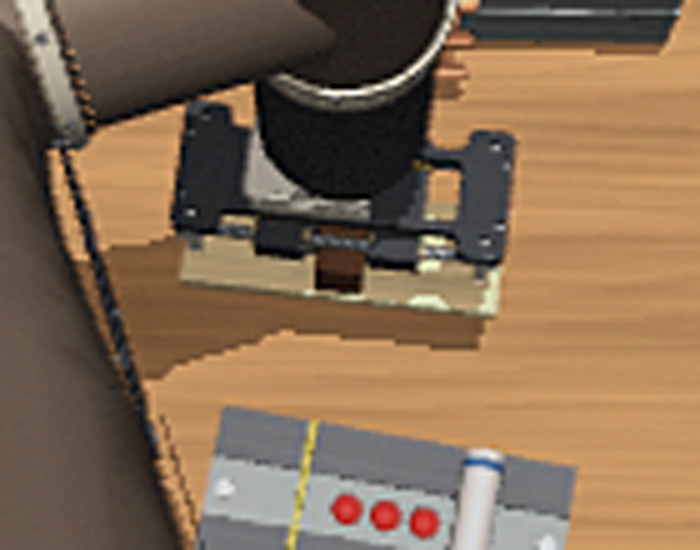

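Board is held level, and its weight reads 3.6 N. Now carry it over the tube start, turning it to the strip's yaw.

```bash
python3 -m crank '[{"linear":[-0.4,-0.3,0],"rot":[0,0,-0.15],"hand":0},{"linear":[-0.5,-0.4,0],"rot":[0,0,-0.2],"hand":0},{"linear":[-0.5,-0.4,0],"rot":[0,0,-0.2],"hand":0},{"linear":[-0.5,-0.4,0],"rot":[0,0,-0.15],"hand":0},{"linear":[-0.5,-0.4,0],"rot":[0,0,0],"hand":0},{"linear":[-0.3,-0.3,0],"rot":[0,0,0],"hand":0},{"linear":[-0.1,-0.1,0],"rot":[0,0,0],"hand":0},{"linear":[0,0,0],"rot":[0,0,0],"hand":0}]'
python3 -c "
from h import *
plan(9.05,[.449,-.1265,.08])"
```

```text
clock: 6.68
tool_pos: [0.4503, -0.1247, 0.1008]
orientation: [15.2, 89.2, -173.9]
force: [0.5, 0.5, -2.3]
opening: 0.0298
rot/5 [ 0.017 -0.161  0.005]
lin/60 [-0.022 -0.029 -0.347]
6.675 [ 0.4503 -0.1247  0.1008] [ 0.49  0.48 -2.26] [ 0.01 -0.06 -0.02] 0.0298 [  8.7   8.7 -34.   -0.  -48.1  72.2]
```

```bash
python3 -m crank '[{"linear":[-0.02,-0.03,-0.2],"rot":[0.02,-0.16,0],"hand":0},{"linear":[0,0,-0.2],"rot":[0,0,0],"hand":0},{"linear":[0,0,0],"rot":[0,0,0],"hand":0},{"linear":[0,0,0],"rot":[0,0,0],"hand":0}]'
python3 -c "
from h import *
plan(9.05,[.449,-.1265,.07]);snap('side','s3');crop('s3',260,140,400,250,5,'s3c');snap('top','t3');crop('t3',270,130,410,240,5,'t3c')"
```

```text
clock: 7.18
tool_pos: [0.4527, -0.1253, 0.0761]
orientation: [178.1, 89.9, -10.9]
force: [-0.7, -0.2, -3.1]
opening: 0.0299
rot/5 [ 0.003  0.014 -0.019]
lin/60 [-0.062 -0.02  -0.101]
7.175 [ 0.4527 -0.1253  0.0761] [-0.67 -0.22 -3.12] [-0.02 -0.02 -0.02] 0.0299 [  8.7  10.5 -36.1   0.  -43.4  72.4]
```

View pics/s3c.png

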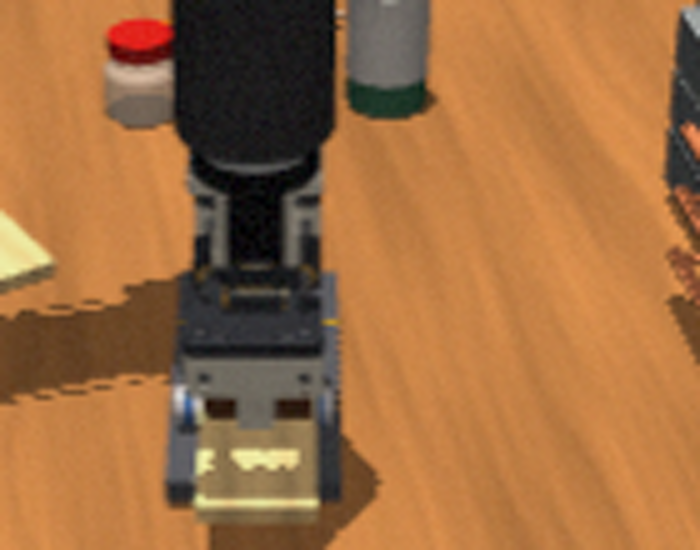

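View pics/t3c.png

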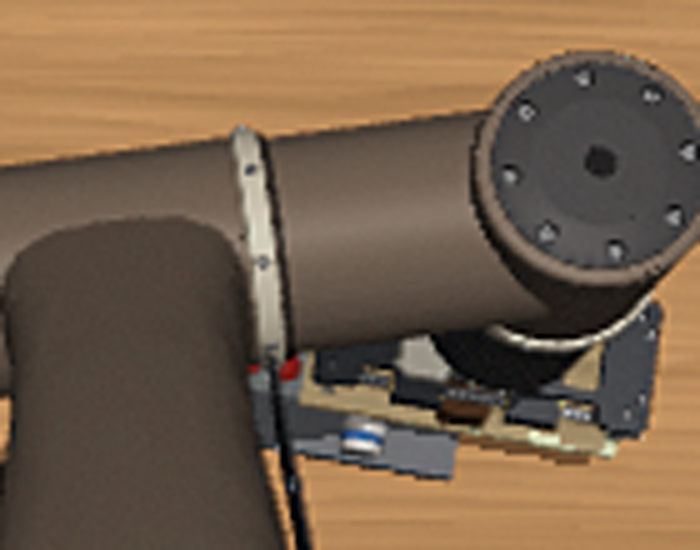

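Side view: the board sits centred between the tube's blue bands (crop x 197–322, with the bands at 185 and 330). Next, a slow descent to contact.

```bash
python3 -m crank '[{"linear":[-0.06,-0.02,-0.05],"rot":[0,0,0],"hand":0},{"linear":[0,0,-0.05],"rot":[0,0,0],"hand":0},{"linear":[0,0,-0.04],"rot":[0,0,0],"hand":0},{"linear":[0,0,0],"rot":[0,0,0],"hand":0}]'
python3 -m crank '[{"linear":[0,0,0],"rot":[0,0,0],"hand":0}]'
python3 -c "
from h import *
plan(9.05,[.449,-.1265,.062])"
```

```text
clock: 7.78
tool_pos: [0.449, -0.1266, 0.0678]
orientation: [-171.6, 89.9, -0.5]
force: [0.3, 0.9, -2.0]
opening: 0.0298
clock: 7.9
tool_pos: [0.449, -0.1266, 0.0678]
orientation: [-171.4, 89.9, -0.4]
force: [0.0, 0.1, -3.4]
opening: 0.0295
rot/5 [ 0.     0.029 -0.017]
lin/60 [-0.001  0.002 -0.096]
7.9 [ 0.449  -0.1266  0.0678] [ 0.04  0.06 -3.39] [-0.04  0.02 -0.02] 0.0295 [  8.6  10.9 -37.    0.  -42.   72.5]
```

```bash
python3 -m crank '[{"linear":[0,0,-0.03],"rot":[0,0,0],"hand":0}]'
python3 -m crank '[{"linear":[0,0,-0.02],"rot":[0,0,0],"hand":0}]'
python3 -m crank '[{"linear":[0,0,-0.01],"rot":[0,0,0],"hand":0}]'
```

```text
clock: 8.02
tool_pos: [0.4492, -0.1266, 0.0661]
orientation: [-171.1, 89.8, -0.1]
force: [0.4, 1.0, -2.9]
opening: 0.0298
clock: 8.15
tool_pos: [0.4493, -0.1266, 0.0648]
orientation: [-170.8, 89.8, 0.3]
force: [0.2, -0.1, -2.8]
opening: 0.0303
clock: 8.28
tool_pos: [0.4492, -0.1266, 0.0641]
orientation: [-171.3, 89.8, -0.3]
force: [-0.5, -0.8, -2.8]
opening: 0.0297
```

```bash
python3 -m crank '[{"linear":[0,0,-0.01],"rot":[0,0,0],"hand":0}]'; python3 -m crank '[{"linear":[0,0,-0.01],"rot":[0,0,0],"hand":0}]'
```

```text
clock: 8.4
tool_pos: [0.4492, -0.1266, 0.0634]
orientation: [-171.7, 89.8, -0.6]
force: [-0.2, -0.0, -2.9]
opening: 0.0296
clock: 8.52
tool_pos: [0.4492, -0.1266, 0.0628]
orientation: [-171.7, 89.8, -0.6]
force: [0.0, 0.3, -2.8]
opening: 0.0297
```

```bash
python3 -m crank '[{"linear":[0,0,-0.007],"rot":[0,0,0],"hand":0}]'; python3 -m crank '[{"linear":[0,0,-0.007],"rot":[0,0,0],"hand":0}]'
```

```text
clock: 8.65
tool_pos: [0.4492, -0.1266, 0.0623]
orientation: [-171.3, 89.8, -0.3]
force: [0.3, 0.5, -3.0]
opening: 0.03
clock: 8.78
tool_pos: [0.4493, -0.1266, 0.0619]
orientation: [-171.1, 89.8, -0.1]
force: [0.1, 0.8, -0.3]
opening: 0.0301
```

```bash
python3 -m crank '[{"linear":[0,0,-0.007],"rot":[0,0,0],"hand":0}]'
```

```text
clock: 8.9
tool_pos: [0.4494, -0.1266, 0.0618]
orientation: [-173.8, 89.8, -2.8]
force: [-2.5, -0.0, 4.5]
opening: 0.0296
```

Contact at z 0.0618, about 7.5 N net press. Start rolling in small rows.

```bash
python3 -m crank '[{"linear":[0.004,0.025,-0.006],"rot":[0,0,0],"hand":0}]'; python3 -m crank '[{"linear":[0.004,0.025,-0.006],"rot":[0,0,0],"hand":0}]'
```

```text
clock: 9.02
tool_pos: [0.4496, -0.1252, 0.0618]
orientation: [-175.9, 89.8, -4.9]
force: [-2.3, 0.4, 5.7]
opening: 0.0301
clock: 9.15
tool_pos: [0.4499, -0.1237, 0.0618]
orientation: [-178.0, 89.8, -6.9]
force: [-2.4, 0.5, 5.9]
opening: 0.03
```

```bash
python3 -m crank '[{"linear":[0.006,0.04,-0.007],"rot":[0,0,0],"hand":0},{"linear":[0.008,0.049,-0.007],"rot":[0,0,0],"hand":0},{"linear":[0.008,0.049,-0.007],"rot":[0,0,0],"hand":0},{"linear":[0.008,0.049,-0.007],"rot":[0,0,0],"hand":0}]'; python3 -c "
from h import *
plan(9.05)"
```

```text
clock: 9.65
tool_pos: [0.4517, -0.1123, 0.0619]
orientation: [175.2, 89.8, -13.6]
force: [-2.9, 0.8, 6.4]
opening: 0.03
rot/5 [ 0.011  0.046 -0.033]
9.65 [ 0.4517 -0.1123  0.0619] [-2.89  0.81  6.41] [0.43 1.21 0.12] 0.03 [ 10.5  11.2 -37.7   0.1 -40.9  70.5]
```

```bash
python3 -m crank '[{"linear":[0.007,0.05,-0.007],"rot":[0,0.02,0],"hand":0},{"linear":[0.007,0.05,-0.007],"rot":[0,0.02,0],"hand":0}]'; python3 -c "
from h import *
plan(9.05)"
```

```text
clock: 9.9
tool_pos: [0.4528, -0.106, 0.062]
orientation: [144.7, 89.9, -44.2]
force: [-3.2, -0.1, 6.9]
opening: 0.0298
rot/5 [ 0.014  0.014 -0.039]
9.9 [ 0.4528 -0.106   0.062 ] [-3.21 -0.11  6.92] [0.42 1.03 0.12] 0.0298 [ 11.2  11.3 -37.6   0.1 -41.1  69.8]
```

```bash
python3 -m crank '[{"linear":[0.004,0.05,-0.007],"rot":[0,0.01,0],"hand":0},{"linear":[0.004,0.05,-0.007],"rot":[0,0,0],"hand":0}]'; python3 -c "
from h import *
plan(9.05)"
```

```text
clock: 10.15
tool_pos: [0.4538, -0.0998, 0.0621]
orientation: [147.4, 89.9, -41.4]
force: [-1.9, -0.6, 4.5]
opening: 0.03
rot/5 [ 0.015  0.017 -0.044]
10.15 [ 0.4538 -0.0998  0.0621] [-1.93 -0.61  4.5 ] [0.4  0.82 0.03] 0.03 [ 12.1  11.2 -37.6   0.1 -41.1  69. ]
```

```bash
python3 -m crank '[{"linear":[0.004,0.034,-0.007],"rot":[0,0,0],"hand":0},{"linear":[0.004,0.034,-0.007],"rot":[0,0,0],"hand":0}]'; python3 -c "
from h import *
plan(9.05)"
```

```text
clock: 10.4
tool_pos: [0.4545, -0.0955, 0.0621]
orientation: [156.1, 89.8, -32.7]
force: [-3.0, -1.0, 6.1]
opening: 0.0295
rot/5 [ 0.017  0.026 -0.049]
10.4 [ 0.4545 -0.0955  0.0621] [-3.   -1.04  6.11] [0.33 1.08 0.01] 0.0295 [ 12.6  11.2 -37.7   0.2 -41.   68.4]
```

```bash
python3 -m crank '[{"linear":[0.004,0.034,-0.008],"rot":[0,0.005,-0.01],"hand":0}]';python3 -m crank '[{"linear":[0.004,0.034,-0.008],"rot":[0,0.005,-0.01],"hand":0}]';python3 -m crank '[{"linear":[0.004,0.034,-0.008],"rot":[0,0.005,-0.01],"hand":0}]'
```

```text
clock: 10.52
tool_pos: [0.4548, -0.0933, 0.0621]
orientation: [152.6, 89.8, -36.2]
force: [-2.6, -0.1, 6.6]
opening: 0.0301
clock: 10.65
tool_pos: [0.4552, -0.0913, 0.0622]
orientation: [143.5, 89.8, -45.4]
force: [-2.6, -2.7, 7.9]
opening: 0.0295
clock: 10.78
tool_pos: [0.4554, -0.0895, 0.0622]
orientation: [131.5, 89.8, -57.3]
force: [-2.7, -2.3, 6.7]
opening: 0.0294
```

```bash
for i in 1; do :; done; python3 -m crank '[{"linear":[0.004,0.034,-0.008],"rot":[0,0.005,-0.01],"hand":0}]';python3 -m crank '[{"linear":[0.004,0.034,-0.008],"rot":[0,0.005,-0.01],"hand":0}]';python3 -m crank '[{"linear":[0.004,0.034,-0.008],"rot":[0,0.005,-0.01],"hand":0}]'
```

```text
clock: 10.9
tool_pos: [0.4558, -0.0877, 0.0622]
orientation: [124.0, 89.8, -64.9]
force: [-3.0, -2.6, 6.8]
opening: 0.0299
clock: 11.02
tool_pos: [0.456, -0.0858, 0.0623]
orientation: [117.1, 89.8, -71.9]
force: [-2.4, -2.2, 6.8]
opening: 0.0302
clock: 11.15
tool_pos: [0.4563, -0.084, 0.0623]
orientation: [112.5, 89.8, -76.5]
force: [-1.9, -1.6, 6.2]
opening: 0.0298
```

```bash
python3 -m crank '[{"linear":[0.004,0.034,-0.0095],"rot":[0,0.005,-0.01],"hand":0}]';python3 -m crank '[{"linear":[0.004,0.034,-0.0095],"rot":[0,0.005,-0.01],"hand":0},{"linear":[0.004,0.034,-0.0095],"rot":[0,0.005,-0.01],"hand":0}]';python3 -m crank '[{"linear":[0.004,0.034,-0.0095],"rot":[0,0.005,-0.01],"hand":0},{"linear":[0.004,0.034,-0.0095],"rot":[0,0.005,-0.01],"hand":0}]';python3 -c "
from h import *
plan(9.05)"
```

```text
clock: 11.28
tool_pos: [0.4567, -0.0821, 0.0623]
orientation: [108.7, 89.7, -80.3]
force: [-2.8, -1.3, 7.4]
opening: 0.0302
clock: 11.52
tool_pos: [0.4572, -0.0783, 0.0624]
orientation: [102.9, 89.7, -86.2]
force: [-3.0, -1.3, 7.7]
opening: 0.03
clock: 11.78
tool_pos: [0.4578, -0.0744, 0.0624]
orientation: [99.5, 89.6, -89.6]
force: [-3.0, -0.9, 8.1]
opening: 0.0296
rot/5 [0.07  0.001 0.016]
11.775 [ 0.4578 -0.0744  0.0624] [-2.96 -0.88  8.09] [-0.03  1.28  0.14] 0.0296 [ 15.5  11.1 -37.8   0.5 -41.1  65. ]
```

```bash
python3 -m crank '[{"linear":[0.004,0.034,-0.01],"rot":[0.015,0,-0.005],"hand":0}]';python3 -m crank '[{"linear":[0.004,0.034,-0.01],"rot":[0.015,0,-0.005],"hand":0},{"linear":[0.004,0.034,-0.01],"rot":[0.015,0,-0.005],"hand":0}]';python3 -m crank '[{"linear":[0.004,0.034,-0.01],"rot":[0.015,0,-0.005],"hand":0},{"linear":[0.004,0.034,-0.01],"rot":[0.015,0,-0.005],"hand":0}]';python3 -c "
from h import *
plan(9.05)"
```

```text
clock: 11.9
tool_pos: [0.4582, -0.0725, 0.0624]
orientation: [104.1, 89.7, -85.1]
force: [-2.3, -0.7, 8.1]
opening: 0.0297
clock: 12.15
tool_pos: [0.4588, -0.0684, 0.0624]
orientation: [119.5, 89.8, -69.7]
force: [-3.0, -0.2, 7.8]
opening: 0.0299
clock: 12.4
tool_pos: [0.4595, -0.0642, 0.0623]
orientation: [170.6, 89.9, -18.6]
force: [-3.4, 0.3, 7.5]
opening: 0.0296
rot/5 [0.007 0.02  0.02 ]
12.4 [ 0.4595 -0.0642  0.0623] [-3.45  0.25  7.53] [0.29 1.36 0.05] 0.0296 [ 16.5  11.1 -37.7   0.1 -41.1  64.3]
```

```bash
python3 -m crank '[{"linear":[0.004,0.034,-0.01],"rot":[0,0.003,0.002],"hand":0},{"linear":[0.004,0.034,-0.01],"rot":[0,0.003,0.002],"hand":0}]';python3 -m crank '[{"linear":[0.004,0.034,-0.01],"rot":[0,0.003,0],"hand":0},{"linear":[0.004,0.034,-0.01],"rot":[0,0.003,0],"hand":0}]';python3 -m crank '[{"linear":[0.004,0.034,-0.01],"rot":[0,0.003,0],"hand":0},{"linear":[0.004,0.034,-0.01],"rot":[0,0.003,0],"hand":0}]';python3 -c "
from h import *
plan(9.05)"
```

```text
clock: 12.65
tool_pos: [0.4603, -0.06, 0.0623]
orientation: [170.7, 89.9, -18.4]
force: [-3.4, 0.2, 8.3]
opening: 0.0301
clock: 12.9
tool_pos: [0.461, -0.0557, 0.0624]
orientation: [168.1, 89.8, -21.0]
force: [-3.0, 0.0, 8.4]
opening: 0.03
clock: 13.15
tool_pos: [0.4617, -0.0515, 0.0624]
orientation: [164.6, 89.8, -24.5]
force: [-3.4, 0.1, 8.2]
opening: 0.0299
rot/5 [ 0.015  0.032 -0.002]
13.15 [ 0.4617 -0.0515  0.0624] [-3.42  0.06  8.21] [ 0.25  1.44 -0.02] 0.0299 [ 18.1  11.2 -37.7   0.2 -41.   62.7]
```

```bash
python3 -m crank '[{"linear":[0.003,0.034,-0.01],"rot":[0.005,0.006,0],"hand":0},{"linear":[0.003,0.034,-0.01],"rot":[0.005,0.006,0],"hand":0}]';python3 -m crank '[{"linear":[0.003,0.034,-0.01],"rot":[0.005,0.005,0],"hand":0},{"linear":[0.003,0.034,-0.01],"rot":[0.005,0.005,0],"hand":0}]';python3 -m crank '[{"linear":[0.003,0.034,-0.01],"rot":[0.005,0.005,0],"hand":0},{"linear":[0.003,0.034,-0.01],"rot":[0.005,0.005,0],"hand":0}]';python3 -m crank '[{"linear":[0.003,0.034,-0.01],"rot":[0.005,0.005,0],"hand":0},{"linear":[0.003,0.034,-0.01],"rot":[0.005,0.005,0],"hand":0}]';python3 -c "
from h import *
plan(9.05)"
```

```text
clock: 13.4
tool_pos: [0.4624, -0.0473, 0.0624]
orientation: [176.6, 89.8, -12.4]
force: [-3.1, 0.9, 8.3]
opening: 0.03
clock: 13.65
tool_pos: [0.4632, -0.043, 0.0625]
orientation: [-169.5, 89.8, 1.5]
force: [-3.4, 0.4, 8.8]
opening: 0.0302
clock: 13.9
tool_pos: [0.4638, -0.0392, 0.0625]
orientation: [-171.0, 89.8, 0.1]
force: [-2.7, -2.4, 7.4]
opening: 0.0298
clock: 14.15
tool_pos: [0.4646, -0.0356, 0.0625]
orientation: [-177.8, 89.8, -6.7]
force: [-1.7, -1.4, 7.6]
opening: 0.0297
rot/5 [ 0.004  0.03  -0.034]
14.15 [ 0.4646 -0.0356  0.0625] [-1.71 -1.35  7.64] [-0.79  1.    0.02] 0.0297 [ 20.   11.3 -37.5   0.1 -41.1  61.1]
```

```bash
python3 -m crank '[{"linear":[0.003,0.034,-0.01],"rot":[0.005,0.006,-0.005],"hand":0},{"linear":[0.003,0.034,-0.01],"rot":[0.005,0.006,-0.005],"hand":0}]';python3 -m crank '[{"linear":[0.003,0.034,-0.01],"rot":[0.005,0.005,-0.005],"hand":0},{"linear":[0.003,0.034,-0.01],"rot":[0.005,0.005,-0.005],"hand":0}]';python3 -m crank '[{"linear":[0.003,0.034,-0.01],"rot":[0.005,0.005,-0.005],"hand":0},{"linear":[0.003,0.034,-0.01],"rot":[0.005,0.005,-0.005],"hand":0}]';python3 -m crank '[{"linear":[0.003,0.034,-0.01],"rot":[0.005,0.005,-0.005],"hand":0},{"linear":[0.003,0.034,-0.01],"rot":[0.005,0.005,-0.005],"hand":0}]';python3 -c "
from h import *
plan(9.05)"
```

```text
clock: 14.4
tool_pos: [0.4652, -0.0319, 0.0625]
orientation: [176.5, 89.9, -12.4]
force: [-2.3, -2.9, 7.9]
opening: 0.0302
clock: 14.65
tool_pos: [0.4659, -0.0282, 0.0626]
orientation: [172.2, 89.9, -16.7]
force: [-2.7, -1.8, 7.9]
opening: 0.0299
clock: 14.9
tool_pos: [0.4666, -0.0243, 0.0626]
orientation: [176.1, 89.9, -12.8]
force: [-2.9, -0.9, 8.2]
opening: 0.0297
clock: 15.15
tool_pos: [0.4673, -0.0204, 0.0626]
orientation: [-178.4, 89.9, -7.4]
force: [-2.7, -1.2, 7.8]
opening: 0.0301
rot/5 [ 0.003  0.022 -0.023]
15.15 [ 0.4673 -0.0204  0.0626] [-2.7  -1.18  7.75] [-0.28  1.18 -0.02] 0.0301 [ 21.8  11.4 -37.2   0.1 -41.3  59.2]
```

```bash
python3 -m crank '[{"linear":[0.003,0.034,-0.01],"rot":[0,0.005,-0.005],"hand":0},{"linear":[0.003,0.034,-0.01],"rot":[0,0.005,-0.005],"hand":0}]';python3 -m crank '[{"linear":[0.003,0.034,-0.01],"rot":[0,0.005,-0.005],"hand":0},{"linear":[0.003,0.034,-0.01],"rot":[0,0.005,-0.005],"hand":0}]';python3 -m crank '[{"linear":[0.003,0.034,-0.01],"rot":[0,0.005,0],"hand":0},{"linear":[0.003,0.034,-0.01],"rot":[0,0.005,0],"hand":0}]';python3 -m crank '[{"linear":[0.003,0.034,-0.01],"rot":[0,0.005,0],"hand":0},{"linear":[0.003,0.034,-0.01],"rot":[0,0.005,0],"hand":0},{"linear":[0.003,0.034,-0.01],"rot":[0,0.005,0],"hand":0}]';python3 -c "
from h import *
plan(9.05)"
```

```text
clock: 15.4
tool_pos: [0.468, -0.0163, 0.0627]
orientation: [169.1, 89.9, -19.8]
force: [-3.3, 0.5, 8.0]
opening: 0.03
clock: 15.65
tool_pos: [0.4688, -0.0121, 0.0627]
orientation: [162.9, 89.9, -26.1]
force: [-2.6, -0.1, 8.1]
opening: 0.03
clock: 15.9
tool_pos: [0.4696, -0.0078, 0.0627]
orientation: [161.4, 89.8, -27.5]
force: [-1.9, 1.1, 7.7]
opening: 0.0298
clock: 16.27
tool_pos: [0.4708, -0.0012, 0.0627]
orientation: [158.1, 89.8, -30.8]
force: [-3.6, -0.1, 8.2]
opening: 0.0298
rot/5 [ 0.017  0.029 -0.03 ]
16.275 [ 0.4708 -0.0012  0.0627] [-3.56 -0.06  8.19] [-0.06  1.26 -0.08] 0.0298 [ 24.   11.7 -36.9   0.2 -41.3  56.9]
```

```bash
python3 -m crank '[{"linear":[-0.003,0.034,-0.01],"rot":[0.005,0.007,-0.005],"hand":0},{"linear":[-0.003,0.034,-0.01],"rot":[0.005,0.007,-0.005],"hand":0}]';python3 -m crank '[{"linear":[-0.003,0.034,-0.01],"rot":[0.005,0.005,-0.005],"hand":0},{"linear":[-0.003,0.034,-0.01],"rot":[0.005,0.005,-0.005],"hand":0}]';python3 -m crank '[{"linear":[0,0.034,-0.01],"rot":[0,0.005,-0.005],"hand":0},{"linear":[0,0.034,-0.01],"rot":[0,0.005,-0.005],"hand":0}]';python3 -m crank '[{"linear":[0,0.034,-0.01],"rot":[0,0.005,-0.005],"hand":0},{"linear":[0,0.034,-0.01],"rot":[0,0.005,-0.005],"hand":0}]';python3 -c "
from h import *
plan(9.05)"
```

```text
clock: 16.52
tool_pos: [0.4715, 0.0033, 0.0628]
orientation: [-178.6, 89.8, -7.6]
force: [-1.4, -0.3, 6.5]
opening: 0.03
clock: 16.77
tool_pos: [0.4723, 0.0078, 0.0629]
orientation: [-164.8, 89.7, 6.3]
force: [-2.1, 0.3, 5.3]
opening: 0.0298
clock: 17.02
tool_pos: [0.4731, 0.0122, 0.0629]
orientation: [-167.4, 89.7, 3.7]
force: [-2.4, -1.7, 7.5]
opening: 0.03
clock: 17.27
tool_pos: [0.4737, 0.016, 0.063]
orientation: [-179.2, 89.7, -8.1]
force: [-1.4, -2.6, 6.2]
opening: 0.0302
rot/5 [ 0.01   0.068 -0.028]
17.275 [0.4737 0.016  0.063 ] [-1.43 -2.62  6.2 ] [-1.01  0.8  -0.02] 0.0302 [ 26.   11.8 -36.7   0.3 -41.2  54.9]
```

```bash
python3 -m crank '[{"linear":[0.002,0.034,-0.011],"rot":[0.003,0.012,-0.005],"hand":0},{"linear":[0.002,0.034,-0.011],"rot":[0.003,0.012,-0.005],"hand":0}]';python3 -m crank '[{"linear":[0.002,0.034,-0.011],"rot":[0.003,0.012,-0.005],"hand":0},{"linear":[0.002,0.034,-0.011],"rot":[0.003,0.012,-0.005],"hand":0}]';python3 -m crank '[{"linear":[0.002,0.034,-0.011],"rot":[0.003,0.01,-0.005],"hand":0},{"linear":[0.002,0.034,-0.011],"rot":[0.003,0.01,-0.005],"hand":0}]';python3 -c "
from h import *
plan(9.05)"
```

```text
clock: 17.52
tool_pos: [0.4746, 0.0197, 0.063]
orientation: [172.1, 89.7, -16.8]
force: [-1.7, -1.9, 7.5]
opening: 0.0299
clock: 17.77
tool_pos: [0.4753, 0.0235, 0.0629]
orientation: [160.3, 89.8, -28.6]
force: [-1.5, -0.8, 7.4]
opening: 0.0298
clock: 18.02
tool_pos: [0.4761, 0.0274, 0.063]
orientation: [149.5, 89.8, -39.4]
force: [-1.5, -1.4, 8.2]
opening: 0.0299
rot/5 [ 0.028  0.034 -0.027]
18.025 [0.4761 0.0274 0.063 ] [-1.53 -1.4   8.17] [-0.71  1.1  -0.1 ] 0.0299 [ 27.2  12.2 -36.2   0.3 -41.5  53.7]
```

```bash
python3 -m crank '[{"linear":[-0.002,0.034,-0.011],"rot":[0.005,0.01,-0.005],"hand":0},{"linear":[-0.002,0.034,-0.011],"rot":[0.005,0.01,-0.005],"hand":0}]';python3 -m crank '[{"linear":[-0.002,0.034,-0.011],"rot":[0.005,0.01,-0.005],"hand":0},{"linear":[-0.002,0.034,-0.011],"rot":[0.005,0.01,-0.005],"hand":0}]';python3 -m crank '[{"linear":[-0.002,0.034,-0.011],"rot":[0.003,0.01,-0.005],"hand":0},{"linear":[-0.002,0.034,-0.011],"rot":[0.003,0.01,-0.005],"hand":0},{"linear":[-0.002,0.034,-0.011],"rot":[0.003,0.01,-0.005],"hand":0}]';python3 -c "
from h import *
plan(9.05);snap('side','s4');crop('s4',260,140,400,250,5,'s4c')"
```

```text
clock: 18.27
tool_pos: [0.4769, 0.0316, 0.063]
orientation: [156.8, 89.8, -32.1]
force: [-0.5, 0.1, 6.8]
opening: 0.0296
clock: 18.52
tool_pos: [0.4778, 0.0359, 0.0631]
orientation: [168.4, 89.8, -20.5]
force: [-1.5, 0.4, 7.0]
opening: 0.0299
clock: 18.9
tool_pos: [0.4791, 0.0426, 0.0631]
orientation: [-178.5, 89.8, -7.4]
force: [-1.5, 0.6, 6.9]
opening: 0.03
rot/5 [ 0.006  0.047 -0.026]
18.9 [0.4791 0.0426 0.0631] [-1.49  0.57  6.88] [-0.29  0.81 -0.04] 0.03 [ 28.7  12.5 -35.7   0.2 -41.6  52.2]
```

View pics/s4c.png

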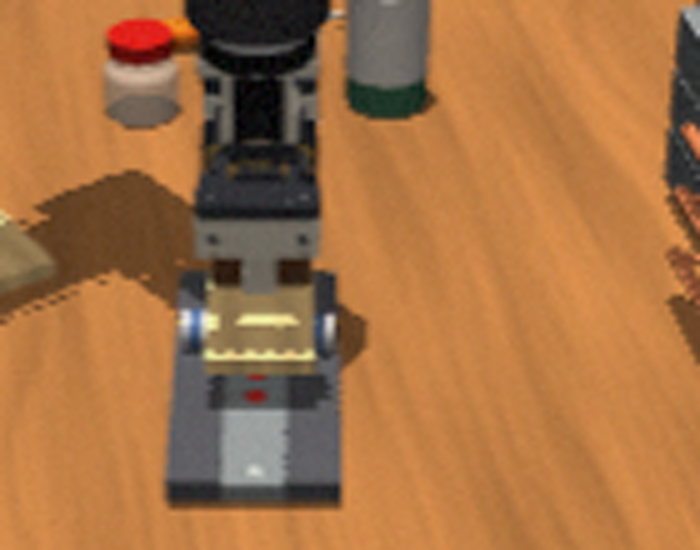

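Picture s4c: the tube is still square under the board (bands at crop (190,325) and (325,330)), and clips 1 and 2 look sunk. Roll on.

```bash
python3 -m crank '[{"linear":[-0.001,0.045,-0.01],"rot":[0.002,0.01,-0.003],"hand":0},{"linear":[-0.001,0.045,-0.01],"rot":[0.002,0.01,-0.003],"hand":0},{"linear":[-0.001,0.045,-0.01],"rot":[0.002,0.01,-0.003],"hand":0}]';python3 -m crank '[{"linear":[0.001,0.045,-0.01],"rot":[0.002,0.01,-0.003],"hand":0},{"linear":[0.001,0.045,-0.01],"rot":[0.002,0.01,-0.003],"hand":0},{"linear":[0.001,0.045,-0.01],"rot":[0.002,0.01,-0.003],"hand":0}]';python3 -m crank '[{"linear":[0.001,0.045,-0.01],"rot":[0.002,0.01,-0.003],"hand":0},{"linear":[0.001,0.045,-0.01],"rot":[0.002,0.01,-0.003],"hand":0},{"linear":[0.001,0.045,-0.01],"rot":[0.002,0.01,-0.003],"hand":0}]';python3 -c "
from h import *
plan(9.05)"
```

```text
clock: 19.32
tool_pos: [0.4809, 0.0518, 0.0632]
orientation: [-164.8, 89.7, 6.3]
force: [-0.5, 0.0, 4.9]
opening: 0.0297
clock: 19.7
tool_pos: [0.4827, 0.0607, 0.0633]
orientation: [-159.3, 89.7, 11.8]
force: [-1.2, -0.2, 6.4]
opening: 0.0298
clock: 20.08
tool_pos: [0.4844, 0.0696, 0.0634]
orientation: [-154.9, 89.6, 16.3]
force: [-0.8, 0.3, 6.0]
opening: 0.0301
rot/5 [-0.02   0.068 -0.04 ]
20.075 [0.4844 0.0696 0.0634] [-0.84  0.25  6.01] [-0.5   0.77 -0.11] 0.0301 [ 31.3  13.1 -34.7   0.1 -41.8  49.7]
```

```bash
python3 -m crank '[{"linear":[0.001,0.045,-0.01],"rot":[-0.002,0.015,-0.006],"hand":0},{"linear":[0.001,0.045,-0.01],"rot":[-0.002,0.015,-0.006],"hand":0},{"linear":[0.001,0.045,-0.01],"rot":[-0.002,0.015,-0.006],"hand":0},{"linear":[0,0.02,-0.01],"rot":[0,0.01,0],"hand":0}]';python3 -c "
from h import *
plan(9.05);S=snap('side','s5');crop('s5',285,180,360,250,10,'s5c')
a=np.radians(9.05);X=np.array([np.cos(a),-np.sin(a)]);Y=np.array([np.sin(a),np.cos(a)]);C=np.array([.468,-.014])
for y in (.04,.05,.058):
  for sx in(-.05,.05):
    p=C+sx*X+y*Y; u,v=px(S,np.r_[p,.037]); print(y,sx,round((u-285)*10),round((v-180)*10))
"
```

```text
clock: 20.58
tool_pos: [0.4866, 0.08, 0.0634]
orientation: [-157.1, 89.7, 14.0]
force: [-2.7, -0.6, 7.3]
opening: 0.0299
rot/5 [-0.013  0.053 -0.041]
20.575 [0.4866 0.08   0.0634] [-2.73 -0.58  7.34] [-0.45  1.12 -0.16] 0.0299 [ 32.3  13.4 -34.2   0.1 -42.1  48.8]
0.04 -0.05 110 244
0.04 0.05 410 245
0.05 -0.05 112 228
0.05 0.05 409 228
0.058 -0.05 112 215
0.058 0.05 409 215
```

View pics/s5c.png

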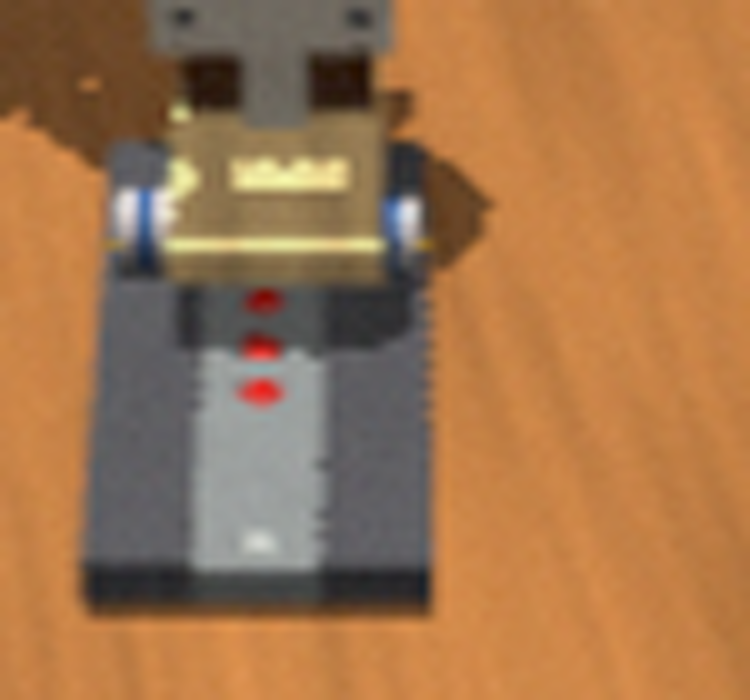

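```bash
python3 -c "
from h import *
S=load('s5')
a=np.radians(9.05);X=np.array([np.cos(a),-np.sin(a)]);Y=np.array([np.sin(a),np.cos(a)]);C=np.array([.468,-.014])
for n,y,z in (('line',.058,.0245),('tubeat58',.058,.0375),('tubeat48',.048,.0372),('rearcorner',-.12,.022),('clip1',-.026,.023),('clip3',.026,.024)):
  for sx in(-.045,.0,.05):
    p=C+sx*X+y*Y; u,v=px(S,np.r_[p,z]); print(n,sx,round((u-285)*10),round((v-180)*10))
im=cv2.imread('pics/s5.png'); print(im[195:212,298].tolist())
print(im[195:212,325].tolist())
crop('s5',290,190,335,215,16,'s5d')
"
```

```text
line -0.045 128 246
line 0.0 261 246
line 0.05 409 246
tubeat58 -0.045 127 214
tubeat58 0.0 261 214
tubeat58 0.05 409 214
tubeat48 -0.045 126 231
tubeat48 0.0 260 231
tubeat48 0.05 409 231
rearcorner -0.045 108 569
rearcorner 0.0 253 570
rearcorner 0.05 415 570
clip1 -0.045 119 392
clip1 0.0 258 392
clip1 0.05 412 392
clip3 -0.045 125 300
clip3 0.0 260 300
clip3 0.05 410 300
[[99, 93, 94], [96, 94, 94], [98, 93, 96], [119, 112, 113], [205, 187, 184], [210, 194, 192], [192, 176, 176], [169, 154, 155], [142, 129, 130], [101, 89, 91], [76, 69, 69], [58, 54, 52], [59, 59, 58], [102, 97, 99], [101, 97, 98], [96, 94, 92], [94, 94, 92]]
[[49, 46, 47], [51, 50, 53], [53, 54, 52], [55, 53, 53], [97, 94, 93], [200, 190, 192], [224, 214, 206], [195, 186, 187], [173, 166, 165], [130, 127, 130], [97, 96, 100], [77, 77, 76], [50, 47, 47], [53, 49, 51], [49, 47, 46], [56, 53, 52], [51, 50, 52]]
```

View pics/s5d.png

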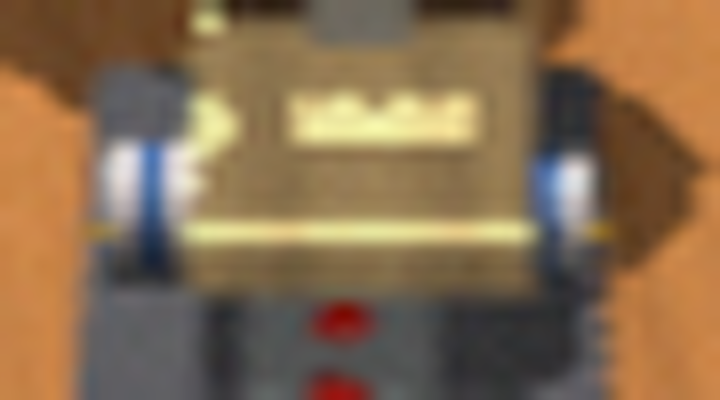

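Predictions match the picture: the line is at row 203.9, the tube centre at about 202.6, roughly 11 mm short of the line, with slight yaw (2–3°). That agrees with dead reckoning (47 mm), so the board needs about 20 mm more. Then I'll re-measure.

```bash
python3 -m crank '[{"linear":[0.001,0.045,-0.01],"rot":[-0.002,0.01,0.008],"hand":0},{"linear":[0.001,0.045,-0.01],"rot":[-0.002,0.01,0.008],"hand":0},{"linear":[0.001,0.045,-0.01],"rot":[-0.002,0.01,0.008],"hand":0}]';python3 -m crank '[{"linear":[0.001,0.045,-0.01],"rot":[-0.002,0.01,0.008],"hand":0},{"linear":[0,0.045,-0.01],"rot":[0,0.01,0.008],"hand":0},{"linear":[0,0.025,-0.01],"rot":[0,0.01,0.008],"hand":0}]';python3 -c "
from h import *
plan(9.05);S=snap('side','s6');crop('s6',290,190,335,215,16,'s6d')
im=cv2.imread('pics/s6.png')
for c in (296,297,298,299,324,325): print(c,im[192:212,c].mean(1).round().astype(int).tolist())
for c in (294,295,327,328): print(c,[(r,im[r,c].tolist()) for r in range(201,207)])
"
```

```text
clock: 21.0
tool_pos: [0.4881, 0.0888, 0.0635]
orientation: [-164.6, 89.7, 6.7]
force: [-0.1, -0.8, 5.9]
opening: 0.03
clock: 21.38
tool_pos: [0.4895, 0.0965, 0.0635]
orientation: [-169.4, 89.8, 2.2]
force: [-2.3, -0.5, 6.9]
opening: 0.0298
rot/5 [-0.002  0.05  -0.118]
21.375 [0.4895 0.0965 0.0635] [-2.26 -0.52  6.9 ] [-0.52  1.08 -0.15] 0.0298 [ 33.9  13.9 -33.5   0.2 -42.3  47.5]
296 [75, 73, 87, 90, 101, 110, 122, 143, 122, 112, 100, 92, 100, 93, 98, 99, 98, 97, 95, 95]
297 [72, 77, 88, 94, 98, 131, 190, 212, 186, 160, 125, 91, 89, 70, 81, 98, 99, 97, 98, 97]
298 [72, 76, 89, 93, 98, 133, 190, 202, 181, 156, 121, 83, 70, 51, 60, 96, 95, 97, 98, 97]
299 [73, 74, 92, 94, 94, 102, 120, 125, 114, 96, 80, 52, 42, 39, 59, 96, 98, 97, 96, 97]
324 [64, 69, 56, 53, 48, 61, 107, 137, 84, 83, 77, 67, 54, 49, 51, 51, 49, 50, 56, 97]
325 [65, 65, 57, 49, 48, 72, 157, 198, 120, 117, 111, 95, 80, 68, 53, 52, 49, 53, 82, 93]
294 [(201, [72, 132, 203]), (202, [72, 130, 199]), (203, [81, 131, 195]), (204, [77, 128, 192]), (205, [77, 126, 189]), (206, [77, 128, 189])]
295 [(201, [87, 115, 162]), (202, [89, 114, 159]), (203, [88, 112, 146]), (204, [69, 122, 165]), (205, [90, 111, 146]), (206, [88, 109, 140])]
327 [(201, [82, 87, 101]), (202, [78, 85, 100]), (203, [66, 76, 96]), (204, [43, 89, 121]), (205, [61, 87, 121]), (206, [55, 68, 86])]
328 [(201, [47, 67, 97]), (202, [40, 64, 95]), (203, [38, 67, 97]), (204, [40, 87, 126]), (205, [68, 118, 173]), (206, [58, 103, 152])]
```

View pics/s6d.png

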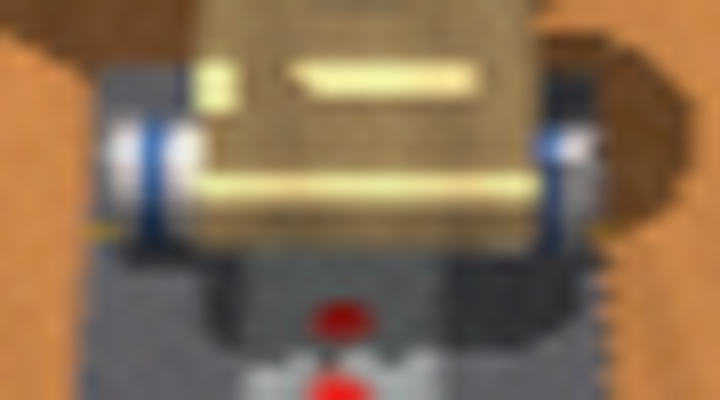

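Tube now about 2–3 mm short by both estimates, with about 0.03 rad yaw. Add 4.5 mm of board travel.

```bash
python3 -m crank '[{"linear":[0.003,0.04,-0.01],"rot":[0,0.01,0],"hand":0},{"linear":[0.002,0.035,-0.009],"rot":[0,0.01,0],"hand":0},{"linear":[0,0,-0.005],"rot":[0,0,0],"hand":0},{"linear":[0,0,-0.003],"rot":[0,0,0],"hand":0}]';python3 -c "
from h import *
plan(9.05);S=snap('side','s7')
im=cv2.imread('pics/s7.png')
for c in (297,298,324,325): print(c,im[192:212,c].mean(1).round().astype(int).tolist())
for c in (295,327,328): print(c,[(r,im[r,c].tolist()) for r in range(202,207)])
"
```

```text
clock: 21.92
tool_pos: [0.4905, 0.1016, 0.0636]
orientation: [-174.6, 89.8, -3.0]
force: [-2.0, -0.3, 4.0]
opening: 0.03
rot/5 [ 0.003  0.046 -0.127]
21.925 [0.4905 0.1016 0.0636] [-2.02 -0.33  4.04] [-0.46  1.01 -0.12] 0.03 [ 34.3  14.1 -33.3   0.2 -42.4  47.1]
297 [70, 76, 87, 95, 106, 162, 193, 205, 176, 153, 118, 90, 85, 80, 97, 100, 97, 99, 97, 99]
298 [70, 76, 90, 96, 109, 175, 201, 198, 170, 144, 106, 73, 65, 59, 99, 98, 96, 97, 99, 97]
324 [66, 65, 58, 51, 55, 64, 81, 84, 97, 94, 72, 65, 56, 47, 49, 45, 53, 53, 79, 96]
325 [67, 64, 55, 52, 49, 89, 173, 119, 118, 116, 99, 84, 76, 51, 49, 49, 52, 80, 98, 99]
295 [(202, [88, 114, 160]), (203, [86, 111, 149]), (204, [65, 118, 159]), (205, [90, 111, 144]), (206, [92, 112, 141])]
327 [(202, [71, 78, 93]), (203, [51, 65, 85]), (204, [39, 89, 120]), (205, [63, 87, 122]), (206, [58, 70, 88])]
328 [(202, [40, 65, 94]), (203, [47, 76, 110]), (204, [54, 109, 165]), (205, [66, 116, 172]), (206, [61, 104, 153])]
```

Tube centre at row 200.8, which is on target. Lift straight up.

```bash
python3 -m crank '[{"linear":[0,0,0],"rot":[0,0,0],"hand":0},{"linear":[0,0,0.01],"rot":[0,0,0],"hand":0},{"linear":[0,0,0.03],"rot":[0,0,0],"hand":0},{"linear":[0,0,0.15],"rot":[0,0,0],"hand":0},{"linear":[0,0,0.4],"rot":[0,0,0],"hand":0},{"linear":[0,0,0.4],"rot":[0,0,0],"hand":0}]';python3 -c "
from h import *
plan(5.45,[.66,.03,.11])
S=snap('side','s8');crop('s8',275,180,350,250,10,'s8c')"
```

```text
clock: 22.72
tool_pos: [0.4889, 0.1007, 0.1225]
orientation: [86.8, 89.9, -101.7]
force: [0.4, 0.3, -2.5]
opening: 0.03
rot/5 [ 0.026 -0.005  0.603]
lin/60 [ 2.852 -1.179 -0.208]
22.725 [0.4889 0.1007 0.1225] [ 0.36  0.31 -2.5 ] [ 0.06 -0.06 -0.02] 0.03 [ 34.3   9.6 -29.4   0.1 -51.1  47.2]
```

View pics/s8c.png

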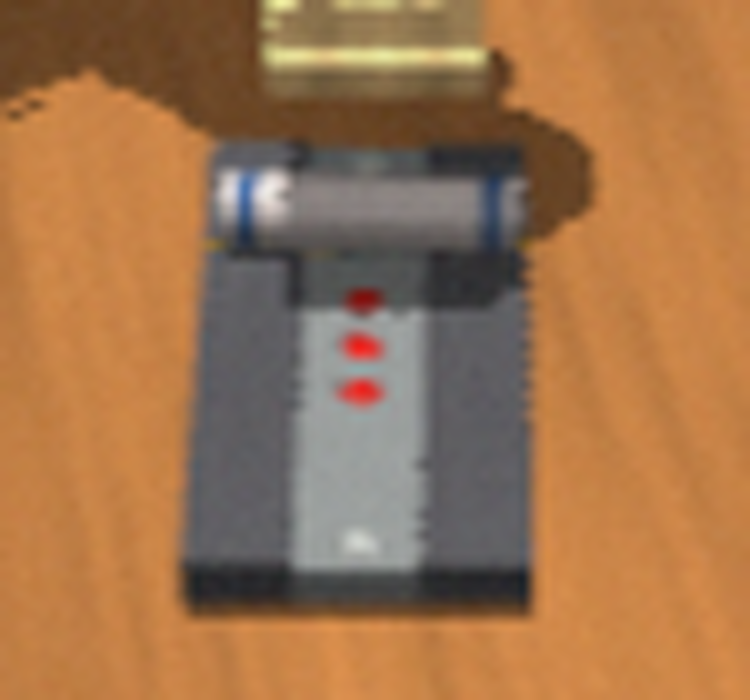

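```bash
python3 -m crank '[{"linear":[0.4,-0.1,0],"rot":[0,0,0.1],"hand":0},{"linear":[0.5,-0.25,0],"rot":[0,0,0.2],"hand":0},{"linear":[0.5,-0.3,0],"rot":[0,0,0.2],"hand":0},{"linear":[0.5,-0.3,0],"rot":[0,0,0.1],"hand":0},{"linear":[0.4,-0.25,0],"rot":[0,0,0],"hand":0},{"linear":[0.1,-0.1,0],"rot":[0,0,0],"hand":0},{"linear":[0,0,0],"rot":[0,0,0],"hand":0}]';python3 -c "
from h import *
plan(5.45,[.632,.018,.016])
S=snap('side','s9');crop('s9',270,160,370,250,8,'s9c')
S=snap('top','t9');crop('t9',270,130,390,240,6,'t9c')"
```

```text
clock: 23.65
tool_pos: [0.639, 0.0215, 0.1271]
orientation: [-151.9, 89.6, 22.9]
force: [0.3, 0.8, -3.2]
opening: 0.0294
rot/5 [-0.033  0.078 -0.038]
lin/60 [-0.116 -0.058 -1.852]
23.65 [0.639  0.0215 0.1271] [ 0.34  0.8  -3.2 ] [-0.06  0.09  0.01] 0.0294 [ 19.4  21.4 -11.8  -0.  -56.4  65.4]
```

View pics/s9c.png

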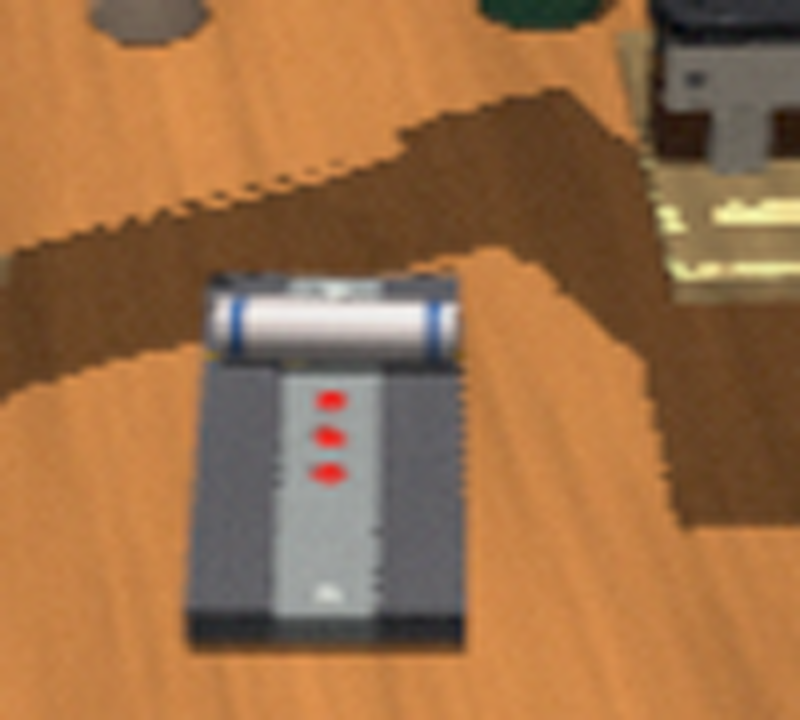

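View pics/t9c.png

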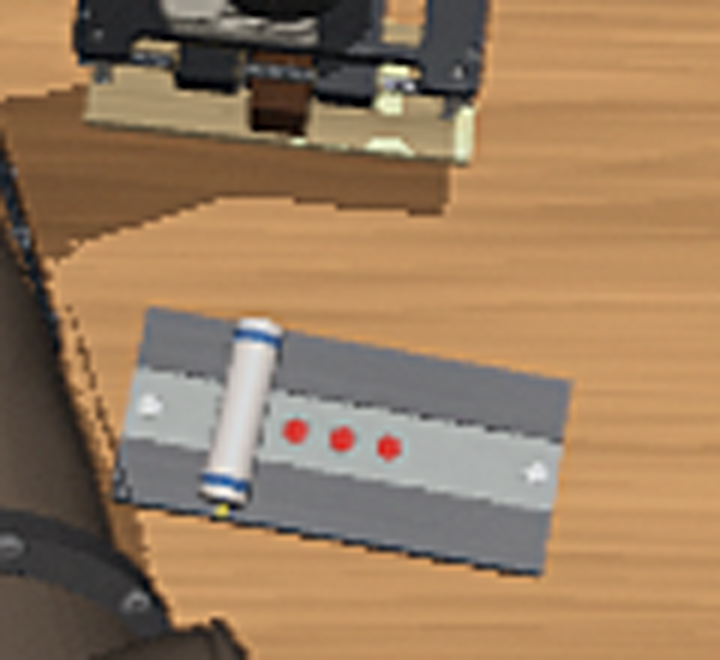

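```bash
python3 -c "
from h import *
s=load('t9')
g=lambda p,z:w(s,p[0]/6+270,p[1]/6+130,z)[:2]
a=g((259,324),.0375);b=g((225,500),.0375)
l1=g((257,325),.0245);l2=g((222,515),.0245)
t=np.radians(9.05);X=np.array([np.cos(t),-np.sin(t)]);Y=np.array([np.sin(t),np.cos(t)])
m=(a+b)/2;L=(l1+l2)/2
print('tube-line y',(m-L)@Y*1e3,'x',(m-L)@X*1e3,'yaw',np.degrees(np.arctan2(*(a-b)[::-1]))+9.05)
for n in ('s9',):
  S=load(n);C=np.array([.468,-.014])
  for y,z in((.026,.0),): pass
# clip heights from depth side/top
for tag,pp in(('t9',[(295,431),(342,440),(389,448)]),('top0',[(297,432),(343,440),(389,448)])):
  q=load(tag)
  for p in pp: print(tag,p,(w(q,p[0]/6+270,p[1]/6+130)*1e3).round(1))
crop('t9',310,190,345,215,16,'t9d');crop('top0',310,190,345,215,16,'t0d');crop('s9',300,205,325,225,20,'s9d')
"
```

```text
tube-line y -1.3274335941606938 x 1.9508486010301653 yaw -0.45438726527966367
t9 (295, 431) [469.6  12.5  21.9]
t9 (342, 440) [464.7 -13.4  23.7]
t9 (389, 448) [461.1 -39.4  21.1]
top0 (297, 432) [468.8  11.4  23.5]
top0 (343, 440) [464.4 -13.9  25.2]
top0 (389, 448) [460.  -39.1  26.8]
```

View pics/t9d.png

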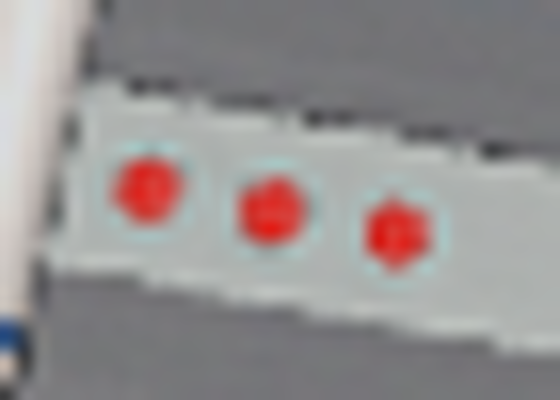

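View pics/s9d.png

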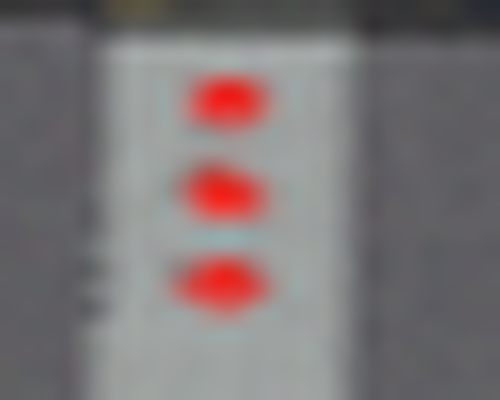

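Quick area check of the clips (redness-weighted): flush should show about 13 mm diameter, and 1.5 mm proud about 17 mm.

```bash
python3 -c "
from h import *
for tag in('top0','t9'):
  im=load(tag)['image'].astype(float)
  f=np.clip((im[...,0]-np.maximum(im[...,1],im[...,2]))/190,0,1)
  for u,v in((319.3,201.9),(327,203.3),(334.8,204.7)):
    V,U=np.mgrid[0:400,0:640]; m=(abs(U-u+.5)<=4)&(abs(V-v+.5)<=5)
    A=f[m].sum(); sc=363/1.16/1e3; print(tag,round(A,1),'dia mm',round(2*np.sqrt(A/np.pi)/sc,1), f[m].max().round(2))
"
```

```text
top0 19.5 dia mm 15.9 0.77
top0 19.9 dia mm 16.1 0.76
top0 19.6 dia mm 16.0 0.77
t9 9.6 dia mm 11.2 0.89
t9 10.0 dia mm 11.4 0.93
t9 9.5 dia mm 11.1 0.9
```

Clips show about 0.3–0.7 mm proud by area, all alike. The tube is about 1 mm from the line with small yaw. Now place the board.

```bash
python3 -m crank '[{"linear":[-0.11,-0.05,-0.4],"rot":[-0.03,0.08,-0.04],"hand":0},{"linear":[0,0,-0.5],"rot":[0,0,0],"hand":0},{"linear":[0,0,-0.4],"rot":[0,0,0],"hand":0},{"linear":[0,0,-0.1],"rot":[0,0,0],"hand":0},{"linear":[0,0,0],"rot":[0,0,0],"hand":0},{"linear":[0,0,0],"rot":[0,0,0],"hand":0}]';python3 -c "
from h import *
plan(5.45,[.632,.018,.0142])"
```

```text
clock: 24.5
tool_pos: [0.6307, 0.0228, 0.0457]
orientation: [-153.6, 89.7, 21.3]
force: [0.6, 0.1, -3.7]
opening: 0.0295
rot/5 [-0.024  0.061 -0.064]
lin/60 [ 0.022 -0.08  -0.526]
24.5 [0.6307 0.0228 0.0457] [ 0.59  0.1  -3.72] [ 0.    0.03 -0.  ] 0.0295 [ 19.8  25.7 -17.4  -0.  -46.5  65.1]
```

```bash
python3 -m crank '[{"linear":[0.02,-0.08,-0.15],"rot":[-0.02,0.06,-0.06],"hand":0},{"linear":[0,0,-0.15],"rot":[0,0,0],"hand":0},{"linear":[0,0,-0.1],"rot":[0,0,0],"hand":0},{"linear":[0,0,-0.02],"rot":[0,0,0],"hand":0},{"linear":[0,0,0],"rot":[0,0,0],"hand":0}]';python3 -c "
from h import *
plan(5.45,[.632,.018,.0142])"
```

```text
clock: 25.12
tool_pos: [0.6328, 0.0176, 0.0201]
orientation: [-152.2, 89.9, 22.3]
force: [0.3, -0.3, -3.0]
opening: 0.0298
rot/5 [-0.008  0.02   0.003]
lin/60 [-0.013  0.006 -0.098]
25.125 [0.6328 0.0176 0.0201] [ 0.29 -0.25 -3.04] [-0.04  0.01  0.01] 0.0298 [ 19.2  27.7 -18.2  -0.  -44.   65.3]
```

```bash
python3 -m crank '[{"linear":[0,0,-0.05],"rot":[-0.01,0.02,0],"hand":0},{"linear":[0,0,-0.025],"rot":[0,0,0],"hand":0},{"linear":[0,0,-0.015],"rot":[0,0,0],"hand":0}]';python3 -m crank '[{"linear":[0,0,-0.01],"rot":[0,0,0],"hand":0}]'
```

```text
clock: 25.5
tool_pos: [0.6331, 0.0178, 0.0148]
orientation: [-174.0, 90.0, 0.5]
force: [0.3, 0.8, -2.0]
opening: 0.0298
clock: 25.62
tool_pos: [0.6332, 0.0179, 0.0142]
orientation: [-174.0, 90.0, 0.6]
force: [-0.5, 0.4, -2.4]
opening: 0.0298
```

```bash
python3 -m crank '[{"linear":[0,0,-0.008],"rot":[0,0,0],"hand":0}]';python3 -m crank '[{"linear":[0,0,-0.006],"rot":[0,0,0],"hand":0}]'
```

```text
clock: 25.75
tool_pos: [0.6332, 0.0178, 0.014]
orientation: [-176.7, 89.9, -2.1]
force: [-1.1, -0.9, 2.8]
opening: 0.0298
clock: 25.88
tool_pos: [0.6332, 0.0179, 0.014]
orientation: [-177.2, 89.9, -2.7]
force: [-1.5, 0.4, 1.5]
opening: 0.0303
```

On the bench. Open and retreat.

```bash
python3 -m crank '[{"linear":[0,0,0],"rot":[0,0,0],"hand":0.6},{"linear":[0,0,0],"rot":[0,0,0],"hand":1},{"linear":[0,0,0],"rot":[0,0,0],"hand":1},{"linear":[0,0,0],"rot":[0,0,0],"hand":1},{"linear":[0,0,0],"rot":[0,0,0],"hand":1},{"linear":[0,0,0],"rot":[0,0,0],"hand":1}]';python3 -m crank '[{"linear":[0,0,0.2],"rot":[0,0,0],"hand":1},{"linear":[0,0,0.5],"rot":[0,0,0],"hand":1},{"linear":[0,0,0.6],"rot":[0,0,0],"hand":1},{"linear":[0,0,0.6],"rot":[0,0,0],"hand":1},{"linear":[0,0,0.3],"rot":[0,0,0],"hand":1},{"linear":[0,0,0],"rot":[0,0,0],"hand":1},{"linear":[0,0,0],"rot":[0,0,0],"hand":1}]';python3 -c "
from h import *
snap('side','s10');snap('top','t10');crop('s10',230,120,410,250,4,'s10c')"
```

```text
clock: 26.62
tool_pos: [0.6346, 0.0181, 0.0149]
orientation: [-168.9, 89.8, 5.7]
force: [-0.5, 0.6, -0.9]
opening: 0.0838
clock: 27.5
tool_pos: [0.634, 0.0177, 0.155]
orientation: [-168.8, 89.7, 5.8]
force: [-0.7, -0.4, -1.6]
opening: 0.0874
```

View pics/s10c.png

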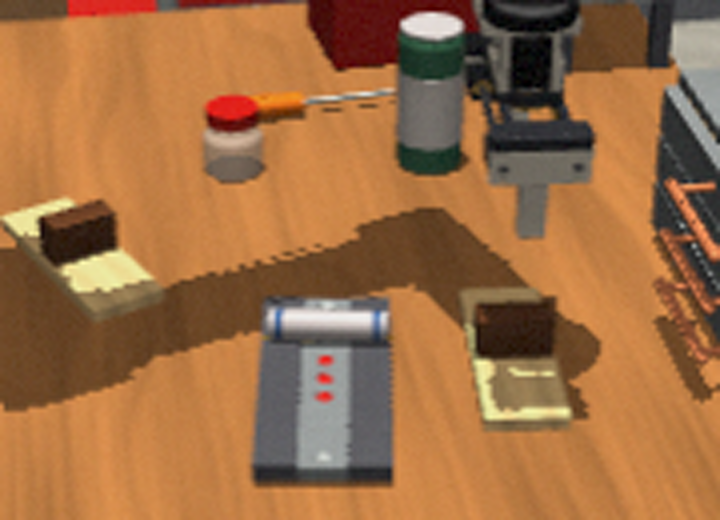

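View pics/t10.png

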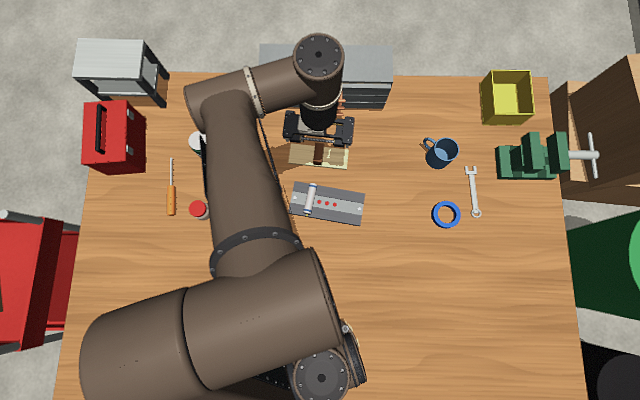

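Side picture: the board is flat on the bench at crop (520,360), clear of the strip, and released. The tube is on the line at crop (325,322), and the bystanders stand where they were. Hand in.

```bash
python3 -c "
from h import *
print(ticket.close_job())"
```

```text
the job is handed in; nothing more can be done
None
```

The job is handed in at about 28 s of the 72 s allowed. I rolled the tube with the rightmost board over all three clips in one stroke and stopped it on the yellow line. The board then went back flat on the bench next to its original spot, clear of the strip, and I let go of it. The hand-in reported no verdict.

- **Press force:** the wrist readings gave about 8 to 12 N while rolling, but I only read them at the end of every one to four rows, so brief peaks in between were not seen.
- **Tube position:** the top view put it about 1.3 mm short of the line and about 2 mm off-centre. The side view put it on the line.
- **Tube angle:** the side view showed 2 to 3° of yaw about 11 mm before the line and about 2° just short of it. The top view after the lift gave about 0.5°. All are within the 0.12 rad (about 7°) limit.
- **Clips:** all three look alike, about 0.3 to 0.7 mm short of flush, judged from how much red shows. That estimate is rough, but the limit is 1.5 mm.
- **Bystanders:** none looked moved in the last pictures. I did not measure them, and the arm partly hid the tin in the top view.

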